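Dye and dot the boiled eggs

TASK

Get the boiled eggs painted: first take eggs from the wooden rack and stand one, blunt end down, in the egg cup of every coloured dish that is out, leaving the spare eggs in the rack. Then take the brush, wet its bristles by dipping them deep into the rinsing mug, and work from the lightest dye to the darkest (yellow, red, blue, as far as they are out), each time dipping the bristles right into that dish's own dye well and dabbing them gently on the crown of the egg beside it. At the end drop the brush, bristles down, into the rinsing mug, with the dishes and the mug left standing upright; lay no egg on its side, and do not shove the timer, salt shaker or teaspoon about.

Things in the scene. Friction and masses are not known exactly. Their poses are not given: they have to be found in the camera images.
- yellow_dish: loose yellow stoneware dish, 156 x 80 mm, 0.55 kg, base 9 mm thick, carrying an egg cup and an open dye well in one piece. It may not be out at all. Origin: centre of the underside; z up; x runs from the well (axis at x = -38 mm) to the egg cup (axis at x = +38 mm)
- yellow_cup (a point): centre of the rim plane of the yellow dish's egg cup, 47 mm above the worktop. The cup is a round bowl on a short foot, 52 mm across outside, 42 mm inside, 21 mm deep. A lowered egg centres itself in the rim and then stands with its blunt end 13.5 mm below the rim and its crown 46.5 mm above it; let go high or off centre it rolls over and leans
- yellow_well (a point): centre of the rim plane of the yellow dish's dye well, 44 mm above the worktop. The well is round, 64 mm across outside, 56 mm inside at the rim, its floor 32 mm below the rim
- red_dish: loose red stoneware dish, 156 x 80 mm, 0.55 kg, base 9 mm thick, carrying an egg cup and an open dye well in one piece. It may not be out at all. Origin: centre of the underside; z up; x runs from the well (axis at x = -38 mm) to the egg cup (axis at x = +38 mm)
- red_cup (a point): centre of the rim plane of the red dish's egg cup, 47 mm above the worktop. The cup is a round bowl on a short foot, 52 mm across outside, 42 mm inside, 21 mm deep. A lowered egg centres itself in the rim and then stands with its blunt end 13.5 mm below the rim and its crown 46.5 mm above it; let go high or off centre it rolls over and leans
- red_well (a point): centre of the rim plane of the red dish's dye well, 44 mm above the worktop. The well is round, 64 mm across outside, 56 mm inside at the rim, its floor 32 mm below the rim
- blue_dish: loose blue stoneware dish, 156 x 80 mm, 0.55 kg, base 9 mm thick, carrying an egg cup and an open dye well in one piece. It may not be out at all. Origin: centre of the underside; z up; x runs from the well (axis at x = -38 mm) to the egg cup (axis at x = +38 mm)
- blue_cup (a point): centre of the rim plane of the blue dish's egg cup, 47 mm above the worktop. The cup is a round bowl on a short foot, 52 mm across outside, 42 mm inside, 21 mm deep. A lowered egg centres itself in the rim and then stands with its blunt end 13.5 mm below the rim and its crown 46.5 mm above it; let go high or off centre it rolls over and leans
- blue_well (a point): centre of the rim plane of the blue dish's dye well, 44 mm above the worktop. The well is round, 64 mm across outside, 56 mm inside at the rim, its floor 32 mm below the rim
- egg_rack: fixed light wooden plank, 74 x 256 mm, top at 30 mm, with a row of four round hollows 60 mm apart along its y axis, each with an egg. Origin: centre underneath, on the worktop; z up
- egg_1: cream hen's egg, 60 mm long, 45 mm across at its widest (22.5 mm above the blunt end, which is round like a ball), 65 g. Origin: the end of the blunt end; z points to the crown (the pointed end). It stands blunt end down, 10 mm deep in the rack. All four are alike
- egg_2: cream hen's egg, 60 mm long, 45 mm across at its widest (22.5 mm above the blunt end, which is round like a ball), 65 g. Origin: the end of the blunt end; z points to the crown (the pointed end). It stands blunt end down, 10 mm deep in the rack. All four are alike
- egg_3: cream hen's egg, 60 mm long, 45 mm across at its widest (22.5 mm above the blunt end, which is round like a ball), 65 g. Origin: the end of the blunt end; z points to the crown (the pointed end). It stands blunt end down, 10 mm deep in the rack. All four are alike
- egg_4: cream hen's egg, 60 mm long, 45 mm across at its widest (22.5 mm above the blunt end, which is round like a ball), 65 g. Origin: the end of the blunt end; z points to the crown (the pointed end). It stands blunt end down, 10 mm deep in the rack. All four are alike
- brush: round paint brush, 165 mm long, 70 g, standing bristles down, nearly upright, in the brush pot. Origin: tip of the uncompressed bristles; z points to the handle's end. Bristles 14 mm across from 0 to 34 mm, copper ferrule 14 mm from 34 to 60 mm, wooden handle 17 mm across from 80 to 152 mm
- brush_tip (a point): tip of the brush's bristles; they give way up to 10 mm along the brush, beginning at 2 N and reaching 4.5 N
- brush_pot: fixed narrow cream stoneware pot, 70 mm high, 60 mm across the foot and 34 mm at the rim, with a round hole about 19 mm across and 64 mm deep in which the brush stands. Origin: centre underneath, z up
- mug: the rinsing mug: loose cream mug, 0.28 kg, 101 mm high, with a loop handle on the -y side. Its round bowl is 78 mm across outside and about 66 mm inside, inner floor at 7 mm, its axis at y = +18.5 mm. Origin: underside; z up
- mug_mouth (a point): centre of the mug's mouth, on the axis of its bowl, 100 mm above its underside
- kitchen_timer: bystander: loose white and mint wind-up timer, 71 mm across, 58 mm high; origin centre underneath
- salt_shaker: bystander: loose grey and clear salt shaker, 44 mm across, 90 mm high; origin centre underneath
- teaspoon: bystander: loose steel teaspoon, 130 mm long, lying along its x axis; origin centre underneath
There are look-alikes about, which are no part of the job. Leave any pink look-alike of the egg_3 alone.

How it is judged:
By the outcome, as a careful person would: the job done as asked, in the order asked, and still so for the second after the job is handed in, with the robot touching nothing.
Of yellow_dish, red_dish, blue_dish only 2 to 3 are there at a start; the rules pass over those that are not, and their reading is None.
At some moment in a run one of mug, yellow_dish, red_dish, blue_dish may be knocked a few centimetres aside while the robot is not near it.
It also fails if it takes over 210 s, if anything falls off the work surface, if the arm or the gripper's body presses on something with over 40 N, if the wrist force passes 120 N, or if a joint passes its speed limit or range.

ROBOT

A 6-joint arm with a two-finger parallel gripper is mounted at the origin on a cart in front of the work surface, level with it; the furniture and walls round the work are solid. World frame = base frame: x ahead of the robot, y to its left, z up, the work surface at z = 0. Lengths are in mm, angles in rad, forces in N, time in s.
With the tool pointing down it reaches from about 350 to 975 mm from the base axis. Payload 7.1 kg.
Tool frame: the origin (TCP) lies at the centre of the arm's flange, where the gripper is bolted on; the fingertips stand 182 mm ahead of it and the grasp point (between the pads) lies 163 mm ahead of it; z points along the fingers, y is the line along which they close (so a half turn about z gives the same grasp; the last joint's range is limited). The gripper opens to 88 mm and grips with 3 to 60 N. Pads are 20 mm wide; open, the fingers measure 115 mm over their backs; the gripper's body (75 mm by 178 mm) begins 61 mm behind the grasp point.
Start: joints at [-1.301, 0.423, 1.63, -0, 1.089, -0.019], TCP at [178.02, -599.095, 404.675] pointing down, gripper open.
Joint ranges: [-3, 3], [-0.9, 2.11], [0.09, 2.58], [-1.31, 4.45], [0.11, 2.69], [-2.54, 2.54]. Speed limits (rad/s): [2.39, 2.39, 3.01, 3.14, 3.14, 3.14].

INTERFACE

Orientations are given as a rotation vector (axis times angle).
In Python, from workcell import readout, get_image, ctrl gives the robot as it stands.
- The arm moves only by the tool step_arm, never from a script. Its argument "targets" is a list that holds one entry, the list of rows, each a list of 7 numbers: the shift along the world's x, y, z as a fraction of full scale, then the turn, a rotation vector about the world's x, y, z as a fraction of full scale, then the opening, from 0 (shut) to 1 (fully open). In form: [[[dx, dy, dz, wx, wy, wz, claw], ...]]. A call has exactly 5 rows; each row shifts and turns the commanded pose from where the row before left it; what a row does not reach is not made up. Full scale, the value 1, is 0.05 m for a shift and 4 degrees for a turn. A row lasts 1/8 s, in which the tool goes at most 62.5 mm and 10.7 degrees, less where a joint would pass 70% of its speed; a pose out of reach is approached as far as the arm can. A call with a number of a shift or a turn outside -1 to 1 is refused whole. A call with a gripper value outside its range is refused whole. The fingers move at their own pace and stop on an object; the grip force is fixed at half the most. Time passes only in rows, so rows that do not move let the fingers close, or fill a call up. It gives the time, the measured TCP pose, the force, the opening and the grip force at its end, in the units of the state.
- readout.get_obs(): the state, without advancing time (a new reading comes with each control period).
- get_image(name): name is "side" or "top"; returns a dict with "pixels" (480x640x3 uint8, red, green, blue), "intrinsics" (3x3 intrinsics, pixels), "extrinsics" (4x4, takes a point from world to camera coordinates). Camera axes: x right, y down, z forward; pixel columns grow to the right and rows downward; lengths in mm; the calibration is good to about 2 mm. A picture is of the moment at which its call begins. There is no depth.
- ctrl.close_job(): hands the job in; it is judged then, once.
The state is a dict: "t": time; "qpos": joint angles; "qvel": joint speeds; "joint_torque": joint torques, N m; "ee_pos": TCP position; "orientation": TCP orientation; "ft_force": force on the tool from outside, world axes, zero at the start; "moment": the same for the moment, N m; "width": finger opening in mm; "grasp_force": force on a finger pad.
Only numpy, scipy, OpenCV 4.12 (cv2) and the standard library are available. Lean on these libraries where they do the work, as an engineer would, in place of code of your own. Each camera call takes 0.05 s, during which the arm holds its last target. There are 200 camera calls.

## Working session

There is one attempt and no reset: what is moved stays moved. The work goes in short steps, Python scripts to look and compute and a tool call to move; the robot and the scene stay as the last step left them, time stands still between calls to the robot, and variables do not carry over. Pictures are saved under pics/ and viewed, at most 14 in all, crops included, and the job is handed in when it is done.

Besides the shell and the picture viewer there is one more tool, called as name(argument=value, ...) on one line, values as JSON. step_arm: Moves the arm, as the interface text tells. Shift numbers are shares of 0.05 m and turn numbers shares of 4 degrees, none past 1 either way. Its arguments: {"type":"object","properties":{"targets":{"type":"array"}},"required":["targets"]}

```bash
mkdir -p pics; ls
cat > h.py <<'E'
import numpy as np, cv2
from workcell import readout, get_image, ctrl
def snap(n,f):
    d=get_image(n); cv2.imwrite('pics/'+f,d['pixels'][:,:,::-1]); np.savez('pics/'+n+'.npz',K=d['intrinsics'],E=d['extrinsics'],p=d['pixels']); return d
def load(n): return np.load('pics/'+n+'.npz')
def px2w(n,u,v,z):
    c=load(n); K,E=c['K'],c['E']; R,t=E[:3,:3],E[:3,3]
    o=-R.T@t; d=R.T@np.linalg.inv(K)@np.array([u,v,1.]); return o+d*(z-o[2])/d[2]
def w2px(n,p):
    c=load(n); q=c['K']@(c['E'][:3,:3]@np.array(p,float)+c['E'][:3,3]); return q[:2]/q[2]
def tri(u1,v1,u2,v2):
    A=[]
    for n,u,v in (('top',u1,v1),('side',u2,v2)):
        c=load(n); P=c['K']@c['E'][:3]; A+= [u*P[2]-P[0], v*P[2]-P[1]]
    x=np.linalg.svd(np.array(A))[2][-1]; return x[:3]/x[3]
def crop(n,f,u0,v0,w,h,s):
    p=load(n)['p'][v0:v0+h,u0:u0+w]; cv2.imwrite('pics/'+f,cv2.resize(p,None,fx=s,fy=s,interpolation=cv2.INTER_CUBIC)[:,:,::-1])
E
python3 - <<'E'
from h import *
np.set_printoptions(suppress=True,precision=3)
for n in('top','side'):
    d=snap(n,n+'0.png'); E=d['extrinsics'];print(d['intrinsics'],-E[:3,:3].T@E[:3,3],E[:3,:3])
print(readout.get_obs())
E
```

```text
pics
[[507.895   0.    318.879]
 [  0.    507.895 240.029]
 [  0.      0.      1.   ]] [ 446.666  -61.248 1261.058] [[ 0.025 -1.    -0.007]
 [-0.996 -0.024 -0.087]
 [ 0.087  0.009 -0.996]]
[[563.326   0.    323.152]
 [  0.    563.326 242.953]
 [  0.      0.      1.   ]] [ 396.541 -963.084  648.317] [[ 0.986 -0.165 -0.002]
 [-0.086 -0.503 -0.86 ]
 [ 0.141  0.848 -0.511]]
{'t': 0.1, 'qpos': array([-1.301,  0.424,  1.631,  0.   ,  1.089, -0.019]), 'qvel': array([ 0.001, -0.001, -0.003, -0.001,  0.001, -0.   ]), 'joint_torque': array([ -0.   , -54.561, -27.432,   0.065,   0.019,  -0.   ]), 'ee_pos': array([ 177.962, -598.868,  404.   ]), 'orientation': array([-3.108, -0.452,  0.   ]), 'ft_force': array([-0.197,  0.162,  0.297]), 'moment': array([-0.057, -0.026, -0.014]), 'grasp_force': 0.0, 'width': 87.91362854715432}
```

View pics/top0.png

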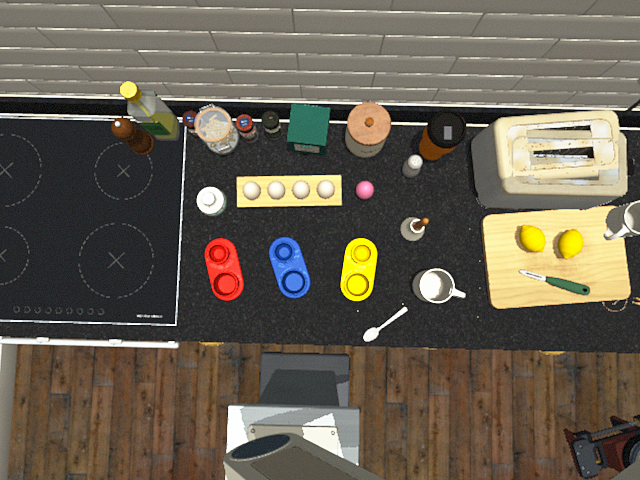

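View pics/side0.png

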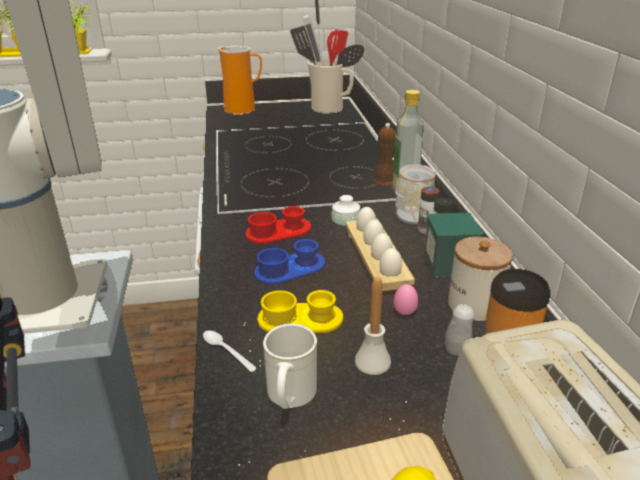

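The top view shows all three dishes: red (224,270), blue (290,268) and yellow (359,269). The rack's eggs are at (251..326,189), the brush in its pot at (413,229), the mug at (436,286), the timer at (210,201), the salt shaker at (413,165) and the spoon at (385,325). Look-alikes: the pink egg (365,190), the white mug at the right edge (627,220) and the utensil crock with spatulas in the side view (325,85). I choose the four cream eggs in the rack, the cream mug at (436,286), which has its handle on the -y side, and the brush in the narrow pot. One close crop to check.

Run:
```python
from h import *
np.set_printoptions(suppress=True,precision=1)
crop('top','c1.png',195,160,280,190,2.85)
crop('side','c2.png',235,190,200,220,2.7)
# dish masks: bounding via colour; project base at z=9
p=load('top')['p']; hsv=cv2.cvtColor(p,cv2.COLOR_RGB2HSV)
for n,(a,b),box in (('red',(0,6),(195,230,250,310)),('blue',(100,125),(262,230,318,310)),('yel',(22,34),(330,230,385,310))):
    m=cv2.inRange(hsv,(a,130,60),(b,255,255)); u0,v0,u1,v1=box; M=np.zeros_like(m); M[v0:v1,u0:u1]=m[v0:v1,u0:u1]
    c=np.argwhere(M)[:,::-1].astype(np.float32); r=cv2.minAreaRect(c); print(n,len(c),r,px2w('top',*r[0],9))
```

```text
red 1870 ((223.77867126464844, 268.9344177246094), (63.329376220703125, 33.26795959472656), 76.75948333740234) [478.7 182.6   9. ]
blue 1869 ((289.2607116699219, 267.0755310058594), (63.53871536254883, 33.17463684082031), 72.47443389892578) [487.2  21.3   9. ]
yel 1824 ((358.5, 269.0), (32.951175689697266, 63.21534729003906), 8.13010311126709) [ 486.6 -149.3    9. ]
```

View pics/c1.png

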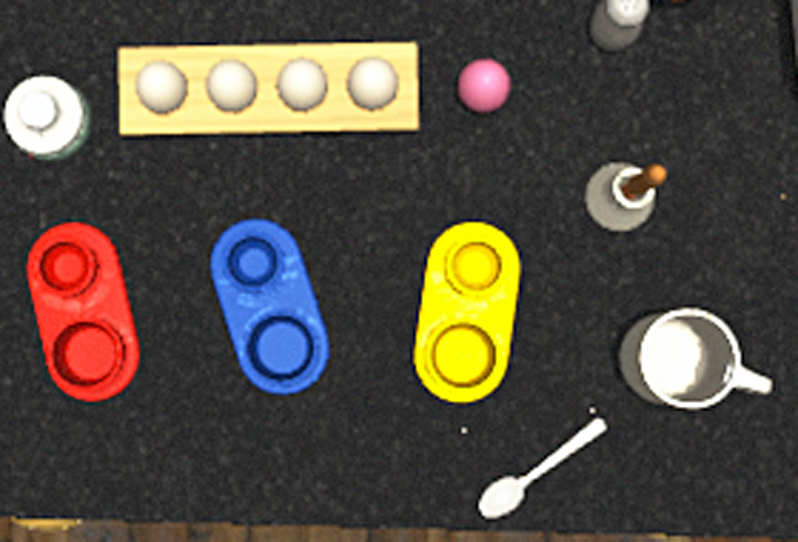

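View pics/c2.png

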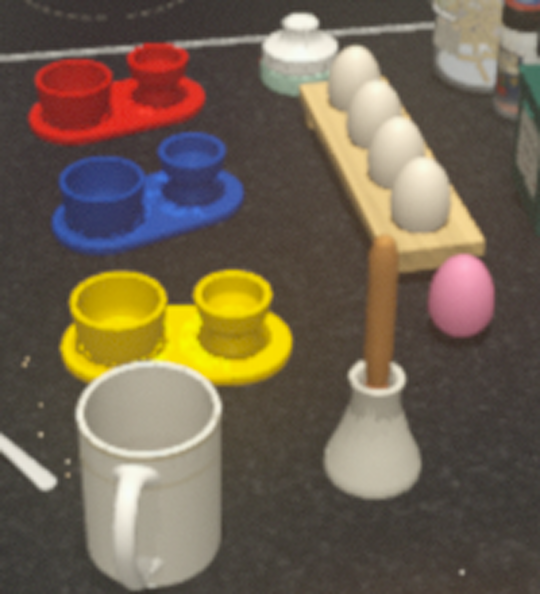

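Crop 1 (scale 2.85, offset 195,160), in crop pixels:
- Cup rims: red (68,266), blue (253,262), yellow (473,266).
- Wells: red (89,353), blue (281,347), yellow (462,355).
- Eggs: x = 162, 232, 303, 373 at y ≈ 85.
- Pot rim (634,188), brush end (655,175), mug mouth (688,358), handle towards -y.

Crop 2 confirms the cream eggs, with the pink one standing apart on the worktop.

Run:
```python
from h import *
np.set_printoptions(suppress=True,precision=1)
def T(x,y,z): return px2w('top',(x+.5)/2.85-.5+195,(y+.5)/2.85-.5+160,z)
for n,x,y,z in [('rcup',68,266,47),('rwell',89,353,44),('bcup',253,262,47),('bwell',281,347,44),('ycup',473,266,47),('ywell',462,355,44),('e1',162,86,45),('e2',232,85,45),('e3',303,84,45),('e4',373,83,45),('pot',634,188,70),('bend',656,174,169),('mug',688,358,100),('rackTL',119,47,30),('rackTR',417,42,30),('rackBL',120,134,30),('rackBR',418,129,30),('pink',484,85,30),('salt',628,8,90)]:
    w=T(x,y,z); print(n,w, 'side px',w2px('side',w))
# check with side crop
def S(x,y): return ((x+.5)/2.7-.5+235,(y+.5)/2.7-.5+190)
for n,x,y,z in [('rcup',157,57,47),('rwell',74,81,44),('bcup',192,151,47),('bwell',102,182,44),('ycup',233,291,47),('ywell',119,299,44),('mug',149,407,100),('pot',377,376,70),('bend',383,240,169)]:
    print('side',n,px2w('side',*S(x,y),z))
print('brush end tri',tri(*((656.5)/2.85-.5+195,(174.5)/2.85-.5+160),*S(384,242)))
```

```text
rcup [515.5 189.3  47. ] side px [292.1 211.2]
rwell [443.1 169.3  44. ] side px [261.4 218.9]
bcup [522.7  33.8  47. ] side px [304.3 245. ]
bwell [452.1   8.4  44. ] side px [271.5 255.7]
ycup [ 523.7 -151.1   47. ] side px [319. 297.]
ywell [ 449.1 -143.4   44. ] side px [277.3 300. ]
e1 [671. 116.  45.] side px [365.  221.5]
e2 [673.2  56.4  45. ] side px [372.3 234.5]
e3 [675.5  -4.   45. ] side px [380.4 248.8]
e4 [677.7 -63.5  45. ] side px [389.1 264.1]
pot [ 590.1 -281.3   70. ] side px [372.8 328.9]
bend [ 589.3 -279.6  169. ] side px [374.8 277. ]
mug [ 451.  -319.8  100. ] side px [288.3 339.5]
rackTL [707.  156.6  30. ] side px [375.9 217.7]
rackTR [ 717.3 -100.7   30. ] side px [413.5 279. ]
rackBL [631.1 152.8  30. ] side px [344.2 221.1]
rackBR [ 641.5 -103.1   30. ] side px [375.7 283.5]
pink [ 681.1 -159.1   30. ] side px [404.  298.6]
salt [ 736.5 -271.5   90. ] side px [459.2 305.9]
side rcup [517.5 190.9  47. ]
side rwell [444.4 165.1  44. ]
side bcup [525.3  30.9  47. ]
side bwell [453.4   2.6  44. ]
side ycup [ 527.1 -153.    47. ]
side ywell [ 451.6 -145.2   44. ]
side mug [ 453.  -322.1  100. ]
side pot [ 592.4 -281.9   70. ]
side bend [ 590.8 -284.1  169. ]
brush end tri [ 591.2 -280.6  165.1]
```

All points are consistent: cup–well spacing is about 75 mm (76 given), egg pitch is 60 mm and the rack centre is (674,26). Next I check what stands behind the rack, then move.

```bash
python3 - <<'E'
from h import *
np.set_printoptions(suppress=True,precision=1)
# green box: top face front edge seen top (290..328, ~143), base front ~152; side: top front-left corner (428,215) base (430,260)
print(px2w('top',295,152,0),px2w('top',320,152,0),px2w('side',428,262,0),px2w('side',447,275,0))
for z in(60,80,100):print(z,px2w('top',290,143,z),px2w('top',327,143,z))
E
cat >> h.py <<'E'
def look(tag):
    "dish blobs and mug-patch change against the first picture"
    p0=cv2.imread('pics/top0.png')[:,:,::-1]
    d=snap('top',tag+'.png'); p=d['pixels']; snap('side',tag+'s.png')
    hs=[cv2.cvtColor(np.ascontiguousarray(q),cv2.COLOR_RGB2HSV) for q in(p0,p)]
    for n,(a,b),box in (('red',(0,6),(190,220,255,320)),('blue',(100,125),(255,220,325,320)),('yel',(22,34),(325,220,395,320))):
        o=[]
        for h in hs:
            m=cv2.inRange(h,(a,130,60),(b,255,255)); u0,v0,u1,v1=box; M=np.zeros_like(m); M[v0:v1,u0:u1]=m[v0:v1,u0:u1]
            c=np.argwhere(M)[:,::-1].astype(np.float32); r=cv2.minAreaRect(c) if len(c)>9 else ((0,0),(0,0),0); o.append((len(c),[round(x,1) for x in(*r[0],*r[1],r[2])]))
        print(n,o[1], 'was' ,o[0])
    print('mug diff',np.abs(p0[262:312,408:470].astype(int)-p[262:312,408:470]).mean().round(1), 'brush diff',np.abs(p0[210:245,395:435].astype(int)-p[210:245,395:435]).mean().round(1))
    o=readout.get_obs(); print(o['t'],o['ee_pos'].round(1),o['orientation'].round(3),o['width'],o['grasp_force'])
E
```

```text
[778.8  15.9   0. ] [780.2 -47.3   0. ] [782.7  -2.3   0. ] [805.2 -56.3   0. ]
60 [784.9  25.   60. ] [786.9 -64.4  60. ]
80 [779.2  23.5  80. ] [781.2 -64.3  80. ]
100 [773.6  22.1 100. ] [775.6 -64.2 100. ]
```

step_arm(targets=[[[0.6,0.7,0,0,0,1,1],[0.6,0.7,0,0,0,1,1],[0.6,0.7,0,0,0,1,1],[0.6,0.7,0,0,0,1,1],[0.6,0.7,0,0,0,1,1]]])

```text
t: 0.72
ee_pos: [328.7, -422.8, 404.4]
orientation: [-2.982, -0.988, 0.0]
ft_force: [0.3, 0.3, 0.2]
width: 87.9
grasp_force: 0.0
```

step_arm(targets=[[[0.5,0.5,0,0,0,1,1],[0.5,0.5,0,0,0,1,1],[0.5,0.5,0,0,0,1,1],[0.5,0.5,0,0,0,1,1],[0.5,0.5,0,0,0,1,1]]])

```text
t: 1.35
ee_pos: [453.7, -298.1, 404.4]
orientation: [-2.765, -1.491, 0.0]
ft_force: [0.4, 0.9, -0.9]
width: 88.1
grasp_force: 0.0
```

step_arm(targets=[[[0.5,0.5,0,0,0,1,1],[0.5,0.5,0,0,0,1,1],[0.5,0.5,0,0,0,1,1],[0.5,0.5,0,0,0,1,1],[0.5,0.5,0,0,0,1,1]]])

```text
t: 1.98
ee_pos: [578.6, -173.1, 404.3]
orientation: [-2.464, -1.948, 0.001]
ft_force: [-0.2, 0.0, -0.1]
width: 87.8
grasp_force: 0.0
```

step_arm(targets=[[[0.5,0.5,-0.5,0,0,1,1],[0.5,0.5,-0.5,0,0,1,1],[0.5,0.5,-0.5,0,0,1,1],[0.4,0.5,-0.5,0,0,0.85,1],[0,0,0,0,0,0,1]]])

```text
t: 2.6
ee_pos: [673.0, -72.3, 301.9]
orientation: [-2.178, -2.259, 0.004]
ft_force: [-0.7, -0.5, 0.7]
width: 87.7
grasp_force: 0.0
```

step_arm(targets=[[[0.11,0.16,-0.4,0,0,0,1],[0,0,-0.4,0,0,0,1],[0,0,-0.4,0,0,0,1],[0,0,0,0,0,0,1],[0,0,0,0,0,0,1]]])

```text
t: 3.22
ee_pos: [678.6, -66.5, 244.8]
orientation: [2.184, 2.258, 0.0]
ft_force: [1.0, -0.3, 1.0]
width: 87.5
grasp_force: 0.0
```

Run:
```python
from h import *
look('l1'); crop('side','l1c.png',320,180,140,120,5)
print(w2px('side',(*readout.get_obs()['ee_pos'][:2],55)))
```

```text
red (1835, [223.8, 268.9, 62.9, 33.4, 77.3]) was (1870, [223.8, 268.9, 63.3, 33.3, 76.8])
blue (0, [0, 0, 0, 0, 0]) was (1869, [289.3, 267.1, 63.5, 33.2, 72.5])
yel (1113, [365.7, 269.3, 21.2, 62.5, 3.0]) was (1824, [358.5, 269.0, 33.0, 63.2, 8.1])
mug diff 13.4 brush diff 17.9
3.325 [678.9 -66.3 245.5] [2.183e+00 2.258e+00 1.000e-03] 87.62168040264949 0.0
[390.28933169 260.53741497]
```

View pics/l1c.png

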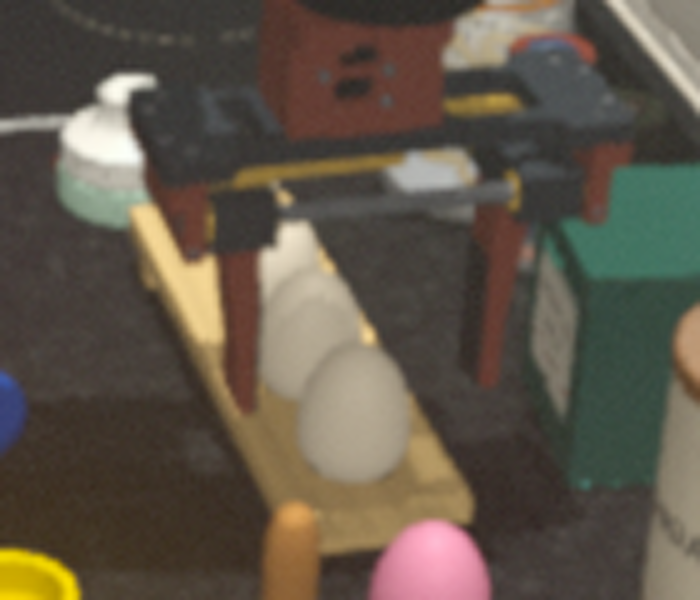

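The fingers straddle egg 4: tips at crop (240,400) and (487,385), egg at (355,412), clear of the green box. I lower and grip.

step_arm(targets=[[[0,0.03,-0.3,0,0,0,1],[0,0,-0.25,0,0,0,1],[0,0,0,0,0,0,1],[0,0,0,0,0,0,0.2],[0,0,0,0,0,0,0.2]]])

```text
t: 3.95
ee_pos: [678.7, -64.6, 217.5]
orientation: [2.183, 2.258, 0.001]
ft_force: [-0.1, -0.7, 0.3]
width: 71.2
grasp_force: 0.0
```

step_arm(targets=[[[0,0,0,0,0,0,0.2],[0,0,0,0,0,0,0.2],[0,0,0,0,0,0,0.2],[0,0,0,0,0,0,0.2],[0,0,0,0,0,0,0.2]]])

```text
t: 4.58
ee_pos: [678.6, -64.6, 217.3]
orientation: [2.183, 2.259, 0.0]
ft_force: [0.4, -0.3, 1.5]
width: 44.1
grasp_force: 30.0
```

step_arm(targets=[[[0,0,0.4,0,0,0,0.2],[0,0,0.8,0,0,0,0.2],[0,0,0.8,0,0,0,0.2],[-0.5,-0.28,0,0,0,0,0.2],[-0.8,-0.45,0,0,0,0,0.2]]])

```text
t: 5.2
ee_pos: [613.6, -101.0, 319.3]
orientation: [2.18, 2.258, 0.003]
ft_force: [-0.3, -0.6, -0.6]
width: 43.6
grasp_force: 30.0
```

step_arm(targets=[[[-0.8,-0.45,0,0,0,0,0.2],[-0.8,-0.45,0,0,0,0,0.2],[-0.17,-0.12,-0.3,0,0,0,0.2],[0,0,-0.6,0,0,0,0.2],[0,0,0,0,0,0,0.2]]])

```text
t: 5.82
ee_pos: [524.7, -151.8, 270.9]
orientation: [-2.181, -2.257, 0.002]
ft_force: [-0.8, -0.2, 0.2]
width: 43.9
grasp_force: 30.0
```

Run:
```python
from h import *
look('l2'); crop('side','l2c.png',245,240,110,100,6)
```

```text
red (1873, [223.8, 268.9, 63.3, 33.4, 77.0]) was (1870, [223.8, 268.9, 63.3, 33.3, 76.8])
blue (1864, [289.1, 267.0, 63.2, 33.2, 71.6]) was (1869, [289.3, 267.1, 63.5, 33.2, 72.5])
yel (26, [348.5, 259.0, 7.0, 4.0, -0.0]) was (1824, [358.5, 269.0, 33.0, 63.2, 8.1])
mug diff 13.8 brush diff 51.2
5.925 [ 525.7 -152.   272.6] [2.183 2.259 0.   ] 43.80626771659034 29.99989092350006
```

View pics/l2c.png

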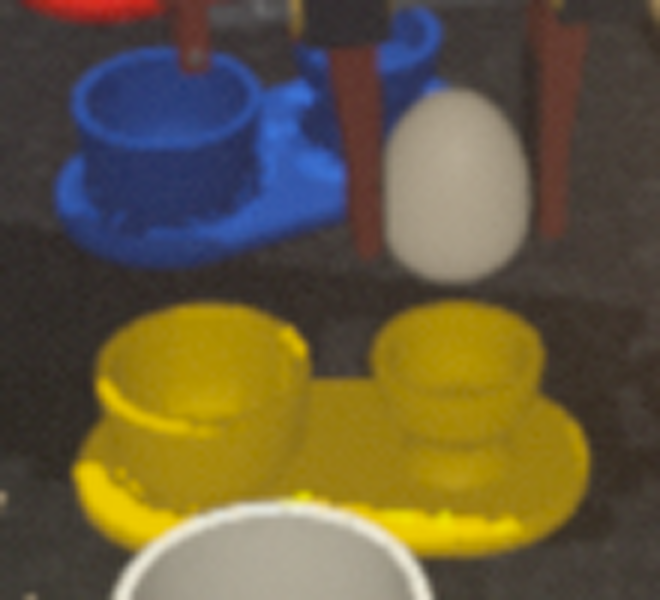

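The egg hangs upright over the yellow cup: egg axis at crop x = 457, rim centre (458,350). I lower in stages.

step_arm(targets=[[[0,0,-0.4,0,0,0,0.2],[0,0,-0.2,0,0,0,0.2],[0,0,-0.1,0,0,0,0.2],[0,0,-0.04,0,0,0,0.2],[0,0,0,0,0,0,0.2]]])

```text
t: 6.55
ee_pos: [525.3, -152.3, 235.7]
orientation: [2.183, 2.258, 0.001]
ft_force: [-0.0, -0.7, 1.4]
width: 44.2
grasp_force: 30.0
```

step_arm(targets=[[[0,0,-0.04,0,0,0,0.2],[0,0,-0.02,0,0,0,0.2],[0,0,0,0,0,0,0.2],[0,0,0,0,0,0,0.2],[0,0,0,0,0,0,0.2]]])

```text
t: 7.18
ee_pos: [525.5, -152.8, 233.4]
orientation: [2.181, 2.257, 0.001]
ft_force: [-2.9, -4.7, 7.1]
width: 43.5
grasp_force: 30.0
```

Contact 2.5 mm early, with the rim pushing the egg to -x and -y, so I shift that way.

step_arm(targets=[[[-0.02,-0.04,0,0,0,0,0.2],[0,0,0,0,0,0,0.2],[0,0,0,0,0,0,0.2],[0,0,-0.02,0,0,0,0.2],[0,0,0,0,0,0,0.2]]])

```text
t: 7.8
ee_pos: [524.5, -154.4, 231.5]
orientation: [2.182, 2.258, 0.001]
ft_force: [1.9, -3.9, 3.8]
width: 43.6
grasp_force: 30.0
```

step_arm(targets=[[[0.01,-0.03,0,0,0,0,0.2],[0,0,0,0,0,0,0.2],[0,0,0,0,0,0,0.2],[0,0,0,0,0,0,0.2],[0,0,0,0,0,0,0.2]]])

```text
t: 8.43
ee_pos: [524.6, -155.5, 231.1]
orientation: [-2.183, -2.259, -0.0]
ft_force: [3.6, 0.1, 1.1]
width: 43.9
grasp_force: 30.0
```

step_arm(targets=[[[0.015,0,-0.01,0,0,0,0.2],[0,0,0,0,0,0,0.2],[0,0,0,0,0,0,0.2],[0,0,0,0,0,0,0.2],[0,0,0,0,0,0,0.2]]])

```text
t: 9.05
ee_pos: [525.1, -155.5, 230.6]
orientation: [-2.183, -2.258, 0.0]
ft_force: [1.0, 0.9, 1.6]
width: 43.9
grasp_force: 30.0
```

Seated with small forces. Release and rise straight up.

step_arm(targets=[[[0,0,0,0,0,0,0.6],[0,0,0,0,0,0,0.8],[0,0,0,0,0,0,1],[0,0,0,0,0,0,1],[0,0,0.2,0,0,0,1]]])

```text
t: 9.68
ee_pos: [524.9, -155.5, 240.4]
orientation: [-2.182, -2.258, 0.001]
ft_force: [0.5, 0.1, -0.7]
width: 86.8
grasp_force: 0.0
```

step_arm(targets=[[[0,0,0.6,0,0,0,1],[0,0,0.8,0,0,0,1],[0.6,0.6,0,0,0,0,1],[0.6,0.6,0,0,0,0,1],[0.6,0.6,0,0,0,0,1]]])

```text
t: 10.3
ee_pos: [616.1, -64.8, 311.8]
orientation: [2.183, 2.258, 0.001]
ft_force: [1.0, -0.2, -0.1]
width: 87.9
grasp_force: 0.0
```

Run:
```python
from h import *
look('l3'); a=load('side')['p'][230:350,240:370]; b=load('top')['p'][225:325,320:420]
a=cv2.resize(a,(520,480),interpolation=2); b=cv2.resize(b,(280,280),interpolation=2); im=np.zeros((480,800,3),np.uint8); im[:,:520]=a; im[:280,520:]=b
cv2.imwrite('pics/l3c.png',im[:,:,::-1])
```

```text
red (1857, [223.8, 269.1, 63.1, 33.4, 77.0]) was (1870, [223.8, 268.9, 63.3, 33.3, 76.8])
blue (36, [269.5, 251.0, 14.0, 3.0, 90.0]) was (1869, [289.3, 267.1, 63.5, 33.2, 72.5])
yel (826, [365.0, 269.6, 19.9, 62.5, 8.1]) was (1824, [358.5, 269.0, 33.0, 63.2, 8.1])
mug diff 6.9 brush diff 12.5
10.4 [617.6 -63.2 311.8] [2.179 2.26  0.004] 87.89847356041535 0.0
```

View pics/l3c.png

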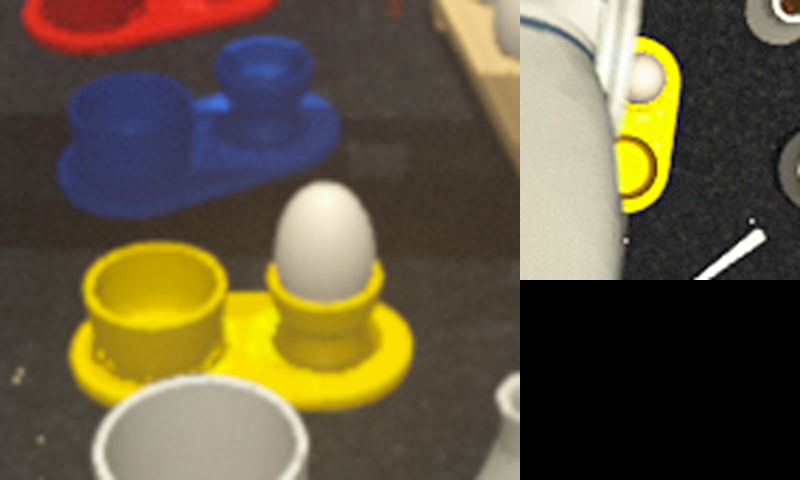

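The yellow egg stands upright. Next, egg 3 for blue.

step_arm(targets=[[[0.6,0.6,0,0,0,0,1],[0.57,0.58,0,0,0,0,1],[0,0,-0.6,0,0,0,1],[0,0,-0.6,0,0,0,1],[0,0,0,0,0,0,1]]])

```text
t: 11.02
ee_pos: [672.3, -7.1, 248.7]
orientation: [-2.181, -2.256, 0.006]
ft_force: [-0.8, 0.5, 0.2]
width: 88.0
grasp_force: 0.0
```

step_arm(targets=[[[0.06,0.05,-0.3,0,0,0,1],[0,0,-0.3,0,0,0,1],[0,0,0,0,0,0,1],[0,0,0,0,0,0,1],[0,0,0,0,0,0,1]]])

```text
t: 11.65
ee_pos: [677.0, -4.1, 221.3]
orientation: [2.183, 2.258, 0.001]
ft_force: [0.3, -0.0, 0.0]
width: 87.8
grasp_force: 0.0
```

step_arm(targets=[[[0,0,0,0,0,0,0.2],[0,0,0,0,0,0,0.2],[0,0,0,0,0,0,0.2],[0,0,0,0,0,0,0.2],[0,0,0,0,0,0,0.2]]])

```text
t: 12.28
ee_pos: [676.5, -4.1, 220.6]
orientation: [-2.183, -2.258, 0.001]
ft_force: [-1.6, -0.7, 2.6]
width: 43.8
grasp_force: 30.0
```

step_arm(targets=[[[0,0,0,0,0,0,0.2],[0,0,0,0,0,0,0.2],[0,0,0,0,0,0,0.2],[0,0,0,0,0,0,0.2],[0,0,0,0,0,0,0.2]]])

```text
t: 12.9
ee_pos: [676.6, -4.1, 220.6]
orientation: [-2.183, -2.258, 0.001]
ft_force: [-3.6, -0.2, 2.2]
width: 43.9
grasp_force: 30.0
```

step_arm(targets=[[[0,0,0.4,0,0,0,0.2],[0,0,0.8,0,0,0,0.2],[0,0,0.8,0,0,0,0.2],[-0.5,0.12,0,0,0,0,0.2],[-0.8,0.2,0,0,0,0,0.2]]])

```text
t: 13.52
ee_pos: [612.5, 11.9, 323.1]
orientation: [2.181, 2.255, 0.006]
ft_force: [-1.1, 0.4, -0.3]
width: 43.9
grasp_force: 30.0
```

step_arm(targets=[[[-0.8,0.2,0,0,0,0,0.2],[-0.7,0.15,0,0,0,0,0.2],[-0.25,0.04,-0.3,0,0,0,0.2],[0,0,-0.6,0,0,0,0.2],[0,0,0,0,0,0,0.2]]])

```text
t: 14.15
ee_pos: [524.1, 31.5, 275.5]
orientation: [-2.183, -2.258, 0.001]
ft_force: [-0.1, 0.7, -1.0]
width: 43.8
grasp_force: 30.0
```

Run:
```python
from h import *
look('l4'); crop('side','l4c.png',245,200,100,90,6)
o=readout.get_obs()['ee_pos']; print(w2px('side',(*o[:2],47)),w2px('side',(*o[:2],o[2]-163-12)))
# blue rim side: blob moved vs first?
a=cv2.imread('pics/side0.png')[250:282,250:300].astype(int);b=cv2.imread('pics/l4s.png')[250:282,250:300].astype(int);print(abs(a-b).mean())
```

```text
red (630, [210.9, 265.1, 18.0, 57.5, 9.6]) was (1870, [223.8, 268.9, 63.3, 33.3, 76.8])
blue (161, [306.8, 278.1, 6.8, 32.1, 2.1]) was (1869, [289.3, 267.1, 63.5, 33.2, 72.5])
yel (1563, [358.6, 269.0, 32.9, 63.2, 8.4]) was (1824, [358.5, 269.0, 33.0, 63.2, 8.1])
mug diff 3.8 brush diff 9.8
14.25 [525.1  31.4 276.9] [2.182e+00 2.258e+00 2.000e-03] 43.87777455192836 29.999821186065674
[305.6504196  245.49907462] [305.17597697 222.26498527]
12.716666666666667
```

View pics/l4c.png

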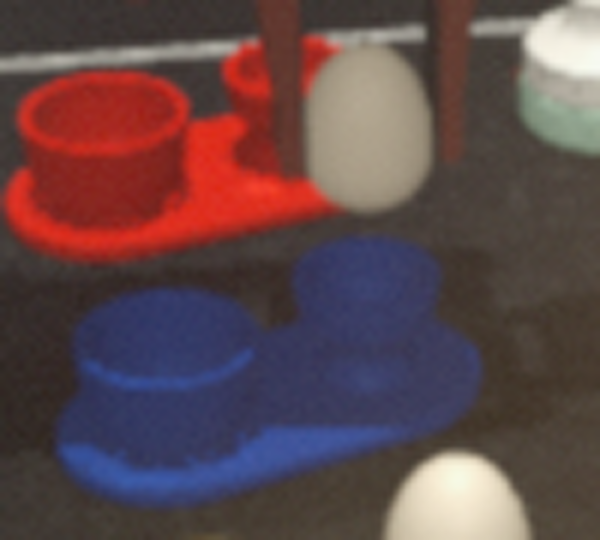

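Egg axis (369,128) is above the blue rim centre (367,275); the TCP projects to within 1 px of it. I lower.

step_arm(targets=[[[0,0,-0.4,0,0,0,0.2],[0,0,-0.2,0,0,0,0.2],[0,0,-0.14,0,0,0,0.2],[0,0,0,0,0,0,0.2],[0,0,0,0,0,0,0.2]]])

```text
t: 14.88
ee_pos: [524.5, 31.4, 239.1]
orientation: [2.183, 2.259, 0.001]
ft_force: [-0.2, -0.1, -0.7]
width: 43.9
grasp_force: 30.0
```

step_arm(targets=[[[0,0,-0.04,0,0,0,0.2],[0,0,0,0,0,0,0.2],[0,0,0,0,0,0,0.2],[0,0,0,0,0,0,0.2],[0,0,0,0,0,0,0.2]]])

```text
t: 15.5
ee_pos: [524.4, 31.5, 236.8]
orientation: [2.183, 2.259, 0.001]
ft_force: [-0.0, 2.8, 2.7]
width: 43.8
grasp_force: 30.0
```

step_arm(targets=[[[0,0.03,0,0,0,0,0.2],[0,0,-0.02,0,0,0,0.2],[0,0,0,0,0,0,0.2],[0,0,0,0,0,0,0.2],[0,0,0,0,0,0,0.2]]])

```text
t: 16.12
ee_pos: [524.3, 32.9, 235.6]
orientation: [-2.183, -2.259, 0.0]
ft_force: [0.4, 0.7, -0.2]
width: 43.9
grasp_force: 30.0
```

step_arm(targets=[[[0,0,-0.03,0,0,0,0.2],[0,0,0,0,0,0,0.2],[0,0,0,0,0,0,0.2],[0,0,0,0,0,0,0.2],[0,0,0,0,0,0,0.2]]])

```text
t: 16.75
ee_pos: [524.2, 33.0, 234.2]
orientation: [-2.183, -2.259, 0.0]
ft_force: [-1.8, 3.3, 1.7]
width: 43.5
grasp_force: 30.0
```

step_arm(targets=[[[-0.01,0.02,0,0,0,0,0.2],[0,0,0,0,0,0,0.2],[0,0,0,0,0,0,0.2],[0,0,0,0,0,0,0.2],[0,0,0,0,0,0,0.2]]])

```text
t: 17.38
ee_pos: [523.9, 33.8, 234.2]
orientation: [2.183, 2.259, 0.0]
ft_force: [0.8, -2.3, -0.4]
width: 43.7
grasp_force: 30.0
```

step_arm(targets=[[[0,-0.01,-0.01,0,0,0,0.2],[0,0,0,0,0,0,0.6],[0,0,0,0,0,0,0.8],[0,0,0,0,0,0,1],[0,0,0.1,0,0,0,1]]])

```text
t: 18.0
ee_pos: [523.6, 33.4, 238.5]
orientation: [-2.183, -2.258, 0.001]
ft_force: [0.7, 0.5, -0.6]
width: 78.9
grasp_force: 0.0
```

step_arm(targets=[[[0,0,0.7,0,0,0,1],[0,0,0.9,0,0,0,1],[0.6,0.34,0,0,0,0,1],[0.6,0.34,0,0,0,0,1],[0.6,0.34,0,0,0,0,1]]])

```text
t: 18.62
ee_pos: [614.6, 84.9, 319.4]
orientation: [2.183, 2.258, 0.001]
ft_force: [0.2, 1.1, 0.4]
width: 87.7
grasp_force: 0.0
```

step_arm(targets=[[[0.6,0.34,0,0,0,0,1],[0.56,0.29,-0.3,0,0,0,1],[0,0,-0.6,0,0,0,1],[0,0,-0.5,0,0,0,1],[0,0,0,0,0,0,1]]])

```text
t: 19.25
ee_pos: [670.8, 115.8, 246.8]
orientation: [-2.181, -2.257, 0.005]
ft_force: [-0.5, 0.4, 1.3]
width: 87.6
grasp_force: 0.0
```

Run:
```python
from h import *
look('l5'); crop('side','l5c.png',240,190,180,120,4.4)
```

```text
red (0, [0, 0, 0, 0, 0]) was (1870, [223.8, 268.9, 63.3, 33.3, 76.8])
blue (1544, [289.2, 267.0, 63.2, 33.2, 71.6]) was (1869, [289.3, 267.1, 63.5, 33.2, 72.5])
yel (1558, [358.5, 269.0, 33.0, 63.2, 8.1]) was (1824, [358.5, 269.0, 33.0, 63.2, 8.1])
mug diff 14.2 brush diff 18.6
19.35 [672.  115.9 249.4] [2.183e+00 2.259e+00 1.000e-03] 87.95755825662721 0.0
```

View pics/l5c.png

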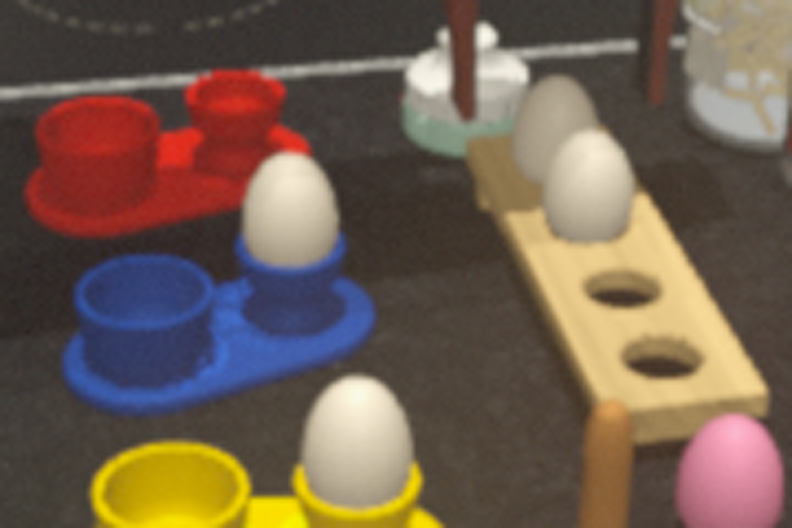

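Blue and yellow eggs stand upright, and the fingers straddle egg 1 clear of the timer. I grip egg 1.

step_arm(targets=[[[0,0,-0.4,0,0,0,1],[0,0,-0.2,0,0,0,1],[0,0,0,0,0,0,1],[0,0,0,0,0,0,0.2],[0,0,0,0,0,0,0.2]]])

```text
t: 19.98
ee_pos: [672.0, 115.9, 219.2]
orientation: [2.183, 2.258, 0.001]
ft_force: [0.3, 0.4, 0.0]
width: 71.3
grasp_force: 0.0
```

step_arm(targets=[[[0,0,0,0,0,0,0.2],[0,0,0,0,0,0,0.2],[0,0,0,0,0,0,0.2],[0,0,0,0,0,0,0.2],[0,0,0,0,0,0,0.2]]])

```text
t: 20.6
ee_pos: [671.4, 115.9, 218.7]
orientation: [-2.183, -2.258, 0.001]
ft_force: [-4.1, -0.7, 1.6]
width: 43.8
grasp_force: 30.0
```

step_arm(targets=[[[0,0,0.4,0,0,0,0.2],[0,0,0.8,0,0,0,0.2],[0,0,0.8,0,0,0,0.2],[-0.5,0.24,0,0,0,0,0.2],[-0.8,0.38,0,0,0,0,0.2]]])

```text
t: 21.22
ee_pos: [607.4, 146.9, 321.1]
orientation: [2.183, 2.255, 0.007]
ft_force: [-0.5, 0.3, -1.1]
width: 43.9
grasp_force: 30.0
```

step_arm(targets=[[[-0.8,0.38,0,0,0,0,0.2],[-0.7,0.33,0,0,0,0,0.2],[-0.3,0.14,-0.3,0,0,0,0.2],[0,0,-0.6,0,0,0,0.2],[0,0,0,0,0,0,0.2]]])

```text
t: 21.85
ee_pos: [516.4, 189.4, 273.4]
orientation: [-2.183, -2.259, 0.002]
ft_force: [0.5, -1.0, -0.5]
width: 43.9
grasp_force: 30.0
```

Run:
```python
from h import *
look('l6'); crop('side','l6c.png',240,175,90,75,6)
o=readout.get_obs()['ee_pos']; print(w2px('side',(*o[:2],47)),w2px('side',(*o[:2],o[2]-163-12)))
```

```text
red (1032, [231.2, 268.8, 62.2, 23.0, 88.5]) was (1870, [223.8, 268.9, 63.3, 33.3, 76.8])
blue (1579, [289.2, 267.1, 63.6, 33.2, 71.6]) was (1869, [289.3, 267.1, 63.5, 33.2, 72.5])
yel (1569, [358.6, 269.0, 32.9, 63.2, 8.4]) was (1824, [358.5, 269.0, 33.0, 63.2, 8.1])
mug diff 4.9 brush diff 10.7
21.95 [517.5 189.5 274.8] [2.183e+00 2.258e+00 2.000e-03] 43.90309983632242 29.99978542327881
[292.90987996 211.07886596] [292.23157113 190.33567294]
```

View pics/l6c.png

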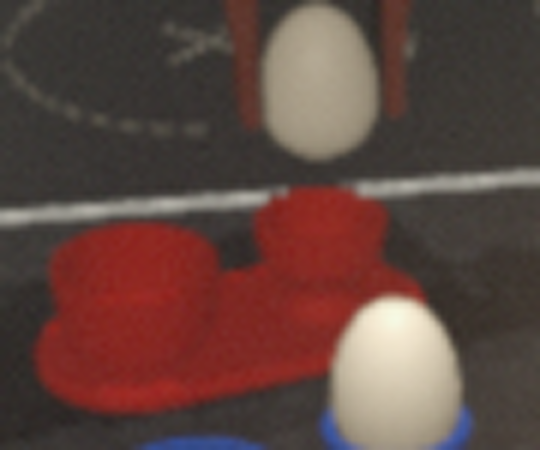

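Egg at crop (320,80) over the red cup, rim centred at x = 321, aligned to within 1 mm. I lower.

step_arm(targets=[[[0,0,-0.4,0,0,0,0.2],[0,0,-0.2,0,0,0,0.2],[0,0,-0.14,0,0,0,0.2],[0,0,0,0,0,0,0.2],[0,0,0,0,0,0,0.2]]])

```text
t: 22.58
ee_pos: [517.0, 189.4, 237.1]
orientation: [2.183, 2.259, 0.001]
ft_force: [-0.2, 0.7, -0.3]
width: 43.7
grasp_force: 30.0
```

step_arm(targets=[[[0,0,-0.04,0,0,0,0.2],[0,0,0,0,0,0,0.2],[0,0,0,0,0,0,0.2],[0,0,0,0,0,0,0.2],[0,0,0,0,0,0,0.2]]])

```text
t: 23.2
ee_pos: [517.0, 189.8, 235.4]
orientation: [2.183, 2.259, 0.002]
ft_force: [-1.7, 2.9, 4.8]
width: 44.2
grasp_force: 30.0
```

step_arm(targets=[[[-0.02,0.03,0,0,0,0,0.2],[0,0,-0.03,0,0,0,0.2],[0,0,0,0,0,0,0.2],[0,0,0,0,0,0,0.2],[0,0,0,0,0,0,0.2]]])

```text
t: 23.82
ee_pos: [516.0, 191.1, 233.3]
orientation: [2.183, 2.259, 0.001]
ft_force: [0.4, 4.4, 2.8]
width: 43.7
grasp_force: 30.0
```

step_arm(targets=[[[0,0.03,0,0,0,0,0.2],[0,0,-0.02,0,0,0,0.2],[0,0,0,0,0,0,0.2],[0,0,0,0,0,0,0.2],[0,0,0,0,0,0,0.2]]])

```text
t: 24.45
ee_pos: [516.0, 192.3, 232.2]
orientation: [2.183, 2.259, 0.0]
ft_force: [2.9, -0.8, 0.6]
width: 43.8
grasp_force: 30.0
```

step_arm(targets=[[[0.01,0,-0.01,0,0,0,0.2],[0,0,0,0,0,0,0.6],[0,0,0,0,0,0,0.8],[0,0,0,0,0,0,1],[0,0,0.1,0,0,0,1]]])

```text
t: 25.08
ee_pos: [515.9, 192.4, 236.4]
orientation: [-2.183, -2.258, 0.002]
ft_force: [0.0, 0.6, -0.7]
width: 79.4
grasp_force: 0.0
```

step_arm(targets=[[[0,0,0.7,0,0,0,1],[0,0,1,0,0,0,1],[0,0,1,0,0,0,1],[0,0,0.6,0,0,0,1],[0.1,-0.8,0,0,0,0,1]]])

```text
t: 25.7
ee_pos: [521.9, 153.6, 405.1]
orientation: [2.178, 2.26, 0.009]
ft_force: [-0.5, -0.5, -0.5]
width: 88.2
grasp_force: 0.0
```

step_arm(targets=[[[0.1,-0.8,0,0,0,0,1],[0.1,-0.8,0,0,0,0,1],[0.1,-0.8,0,0,0,0,1],[0.1,-0.8,0,0,0,0,1],[0.1,-0.8,0,0,0,0,1]]])

```text
t: 26.32
ee_pos: [546.1, -48.9, 402.0]
orientation: [2.183, 2.259, 0.0]
ft_force: [0.2, 0.6, 0.5]
width: 88.2
grasp_force: 0.0
```

Run:
```python
from h import *
look('l7'); im=np.zeros((600,800,3),np.uint8)
a=load('side')['p'][195:395,240:440]; im[:,:600]=cv2.resize(a,(600,600),interpolation=2)
b=load('top')['p'][200:300,395:465]; im[:286,600:]=cv2.resize(b,(200,286),interpolation=2)
b=load('top')['p'][220:310,195:255]; im[300:600,600:]=cv2.resize(b,(200,300),interpolation=2)
cv2.imwrite('pics/l7c.png',im[:,:,::-1])
```

```text
red (1593, [223.9, 269.1, 63.5, 33.4, 77.3]) was (1870, [223.8, 268.9, 63.3, 33.3, 76.8])
blue (312, [288.3, 257.1, 20.1, 29.4, 9.5]) was (1869, [289.3, 267.1, 63.5, 33.2, 72.5])
yel (1038, [363.9, 269.5, 23.4, 63.0, 5.7]) was (1824, [358.5, 269.0, 33.0, 63.2, 8.1])
mug diff 3.8 brush diff 9.8
26.425 [546.5 -50.4 402. ] [ 2.186  2.255 -0.   ] 87.54196364317849 0.0
```

View pics/l7c.png

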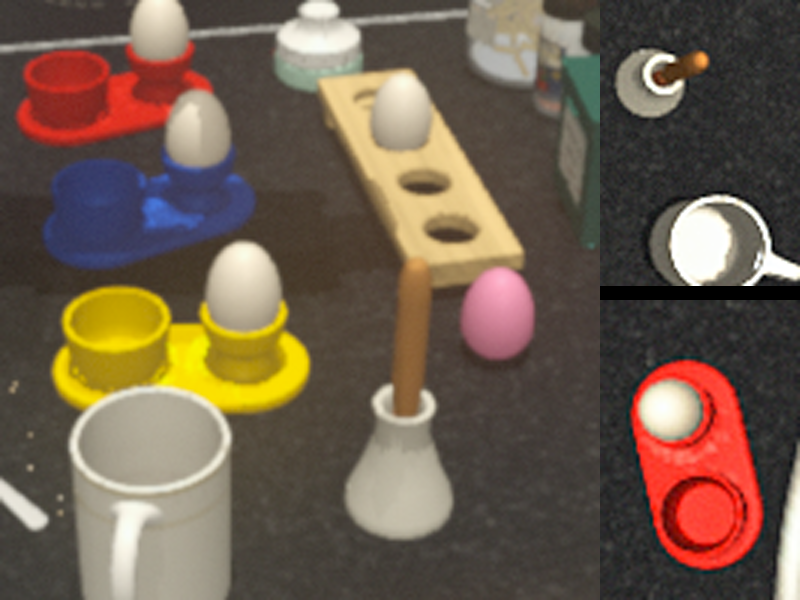

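All three eggs stand upright with one spare in the rack, and the pot and mug have not moved. Brush end at side (378,283), near upright over the pot. I go to the brush.

step_arm(targets=[[[0.15,-0.8,0,0,0,0,1],[0.15,-0.8,0,0,0,0,1],[0.15,-0.8,0,0,0,0,1],[0.15,-0.8,0,0,0,0,1],[0.15,-0.8,0,0,0,0,1]]])

```text
t: 27.05
ee_pos: [584.0, -248.0, 401.9]
orientation: [-2.183, -2.259, -0.0]
ft_force: [1.1, -0.3, 0.2]
width: 87.9
grasp_force: 0.0
```

step_arm(targets=[[[0.14,-0.61,0,0,0,0,1],[0,0,0,0,0,0,1],[0,0,-0.3,0,0,0,1],[0,0,0,0,0,0,1],[0,0,0,0,0,0,1]]])

```text
t: 27.68
ee_pos: [590.8, -277.1, 386.4]
orientation: [-2.182, -2.259, 0.0]
ft_force: [-0.3, 0.6, -0.2]
width: 88.1
grasp_force: 0.0
```

Run:
```python
from h import *
look('l8'); crop('side','l8c.png',320,170,110,100,6)
o=readout.get_obs()['ee_pos']; print([w2px('side',(*o[:2],z)) for z in (90,165,o[2]-182)])
```

```text
red (1595, [223.7, 268.8, 63.6, 33.3, 77.5]) was (1870, [223.8, 268.9, 63.3, 33.3, 76.8])
blue (1578, [289.2, 267.1, 63.6, 33.2, 71.6]) was (1869, [289.3, 267.1, 63.5, 33.2, 72.5])
yel (1596, [358.5, 269.2, 33.2, 63.3, 9.5]) was (1824, [358.5, 269.0, 33.0, 63.2, 8.1])
mug diff 131.5 brush diff 96.4
27.775 [ 590.9 -277.5  386.9] [2.182 2.26  0.   ] 87.7979328291533 0.0
[array([373.26907684, 317.44568365]), array([375.43128497, 278.32901451]), array([376.6628401 , 256.04885841])]
```

View pics/l8c.png

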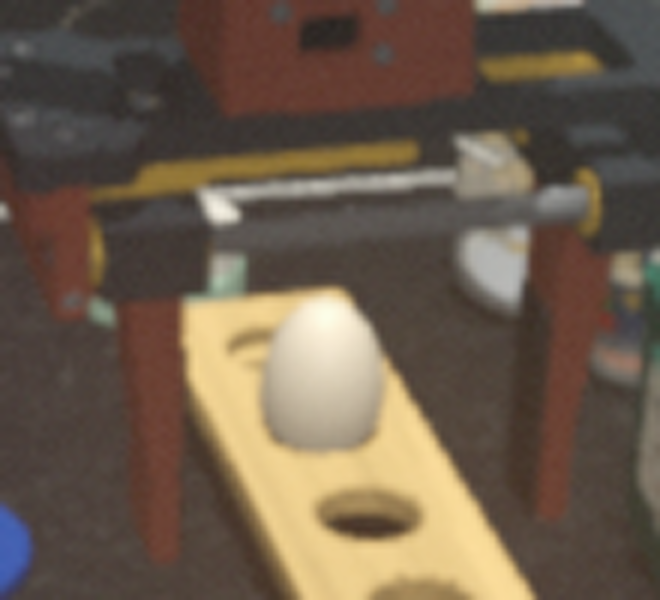

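The fingers bracket the brush in x: tips at crop (163,550) and (550,515). The brush end seems to have shifted slightly since the first picture, so I measure it by colour in the saved pictures.

Run:
```python
from h import *
np.set_printoptions(suppress=True,precision=1)
def brush(f,box):
    p=cv2.imread('pics/'+f); u0,v0,u1,v1=box; q=cv2.cvtColor(p[v0:v1,u0:u1],cv2.COLOR_BGR2HSV)
    m=cv2.inRange(q,(4,110,60),(18,255,255)); n,l,s,c=cv2.connectedComponentsWithStats(m)
    k=1+np.argmax(s[1:,4]); return s[k]+np.array([u0,v0,0,0,0]), np.argwhere(l==k)[:,::-1]+[u0,v0]
for a in('top0','l2','l3','l5','l6','l7','l8'):
    try: print(a,brush(a+'.png',(405,205,445,245))[0], brush(('side0' if a=='top0' else a+'s')+'.png',(355,265,395,340))[0])
    except Exception as e: print(a,e)
s,c=brush('l8s.png',(355,265,395,340))
for v in range(s[1],s[1]+s[3],4):
    r=c[c[:,1]==v][:,0]; print(v,r.min(),r.max())
s,c=brush('l7.png',(405,205,445,245))
for u in range(s[0],s[0]+s[2],2):
    r=c[c[:,0]==u][:,1]; print('t',u,r.min(),r.max())
```

```text
top0 [413 217  16  13 107] [370 277  16  57 606]
l2 [417 218  16  10 103] [366 265  29  69 609]
l3 [413 218  20  12 129] [370 275  19  59 588]
l5 [413 218  21  12 127] [366 265  29  69 608]
l6 [413 218  20  12 131] [366 266  29  68 606]
l7 [413 218  20  12 132] [365 265  30  69 629]
l8 [430 222  15   8  52] [365 265  30  69 648]
265 365 366
269 367 368
273 367 371
277 371 372
281 374 380
285 373 387
289 372 394
293 373 385
297 372 383
301 372 382
305 372 382
309 371 382
313 371 381
317 371 381
321 370 381
325 371 379
329 371 379
333 372 378
t 413 226 226
t 415 225 229
t 417 224 229
t 419 222 228
t 421 222 227
t 423 220 227
t 425 219 226
t 427 218 226
t 429 218 225
t 431 218 224
```

Run:
```python
from h import *
np.set_printoptions(suppress=True,precision=1)
print(tri(429.5,221.5,378,284.5), tri(428.5,221.7,377.8,286))
print(px2w('top',416.4,225.5,70), px2w('side',375.2,330,70))
p=np.array([591,-281,70.])
for y in (-286,-290,-294): print(y,w2px('top',(590,y,160)),w2px('side',(590,y,160)),w2px('side',(592,y,150)))
```

```text
[ 590.2 -291.2  162.9] [ 590.3 -289.8  159.2]
[ 590.4 -279.5   70. ] [ 593.2 -284.7   70. ]
-286 [427. 221.] [376.1 284.3] [377.  289.5]
-290 [428.8 221. ] [376.7 285.8] [377.7 291.1]
-294 [430.7 221.1] [377.4 287.3] [378.3 292.6]
```

The brush now leans about 5° towards -y: its end is at (590.5,-291,163) and the rim at (591,-281.5,70). I shift the grasp to y = -288.5 and straighten the brush after lifting.

step_arm(targets=[[[0,-0.22,0,0,0,0,1],[0,0,-0.5,0,0,0,1],[0,0,-0.6,0,0,0,1],[0,0,-0.55,0,0,0,1],[0,0,0,0,0,0,1]]])

```text
t: 28.4
ee_pos: [590.0, -289.3, 302.2]
orientation: [-2.181, -2.256, 0.002]
ft_force: [0.3, 0.1, -0.1]
width: 87.6
grasp_force: 0.0
```

step_arm(targets=[[[0,0,0,0,0,0,0],[0,0,0,0,0,0,0],[0,0,0,0,0,0,0],[0,0,0,0,0,0,0],[0,0,0,0,0,0,0]]])

```text
t: 29.02
ee_pos: [590.8, -289.1, 304.4]
orientation: [2.183, 2.259, 0.0]
ft_force: [1.1, -0.6, 0.6]
width: 41.4
grasp_force: 0.0
```

step_arm(targets=[[[0,0,0,0,0,0,0],[0,0,0,0,0,0,0],[0,0,0,0,0,0,0],[0,0,0,0,0,0,0],[0,0,0,0,0,0,0]]])

```text
t: 29.65
ee_pos: [590.7, -289.1, 304.1]
orientation: [-2.183, -2.259, 0.0]
ft_force: [0.5, 0.2, -0.6]
width: 16.5
grasp_force: 30.0
```

step_arm(targets=[[[0,-0.02,0.2,0,0,0,0],[0,-0.06,0.6,0,0,0,0],[0,-0.06,0.6,0,0,0,0],[0,-0.06,0.6,0,0,0,0],[0,0,0.5,0,0,0,0]]])

```text
t: 30.28
ee_pos: [590.7, -299.4, 431.3]
orientation: [2.183, 2.257, 0.001]
ft_force: [0.8, -0.3, -1.2]
width: 16.1
grasp_force: 30.0
```

step_arm(targets=[[[0,0,0,0,0,0,0],[0,0,0,-0.7,0,0,0],[0,0,0,-0.6,0,0,0],[0,0,0,0,0,0,0],[0,0,0,0,0,0,0]]])

```text
t: 30.9
ee_pos: [590.7, -299.0, 428.4]
orientation: [2.139, 2.214, -0.1]
ft_force: [0.8, 0.3, -0.1]
width: 16.2
grasp_force: 30.0
```

Run:
```python
from h import *
np.set_printoptions(suppress=True,precision=1)
look('l9'); o=readout.get_obs()['ee_pos']
print([w2px('side',(*o[:2],z)) for z in (120,150,200,240)])
im=np.zeros((600,800,3),np.uint8)
im[:]=cv2.resize(load('side')['p'][200:350,280:480],(800,600),interpolation=2)
cv2.imwrite('pics/l9c.png',im[:,:,::-1])
```

```text
red (1586, [223.8, 268.9, 63.3, 33.4, 77.0]) was (1870, [223.8, 268.9, 63.3, 33.3, 76.8])
blue (1576, [289.2, 267.1, 63.6, 33.2, 71.6]) was (1869, [289.3, 267.1, 63.5, 33.2, 72.5])
yel (1591, [358.5, 269.1, 33.1, 63.1, 8.7]) was (1824, [358.5, 269.0, 33.0, 63.2, 8.1])
mug diff 125.7 brush diff 77.3
31.0 [ 590.7 -299.1  428.8] [ 2.1  2.2 -0.1] 16.188601792089234 29.99982212553732
[array([377.4, 310.6]), array([378.4, 294.6]), array([380. , 266.7]), array([381.4, 243.1])]
```

View pics/l9c.png

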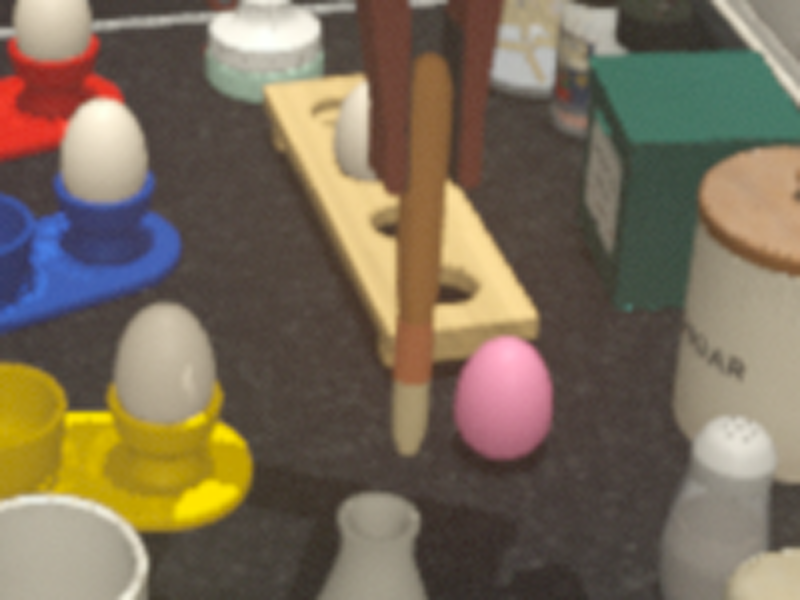

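The brush is held: its end is at side (388,214.5) and the bristle tip at (382,313). I fit its pose.

```bash
cat > fit.py <<'E'
from h import *
from scipy.spatial.transform import Rotation as Ro
from scipy.optimize import least_squares
def fit(tip,end,hid=3):
    o=readout.get_obs(); R=Ro.from_rotvec(o['orientation']).as_matrix(); T=o['ee_pos']
    def pts(v):  # tool frame: brush axis in pad plane (tool x-z): lateral s along tool x at grasp, tilt a, dist d of grasp from tip, tiny tilt b about tool x
        s,a,d,b=v; ax=np.array([np.sin(a),np.sin(b),-np.cos(a)]) # tip->end direction in tool frame
        g=np.array([s,0,163.]); return [T+R@(g-ax*d),T+R@(g+ax*(165-hid-d)),R@ax]
    def f(v):
        p=pts(v); return np.r_[w2px('side',p[0])-tip,w2px('side',p[1])-end,v[0]/4,(v[2]-136)/6,v[3]/.03]
    r=least_squares(f,[0,0,136,0]); p=pts(r.x); return r.x,r.fun,p
if __name__=='__main__':
    np.set_printoptions(suppress=True,precision=3)
    x,e,p=fit((382,313.2),(388,215.5)); print(x,e); print('tip',p[0],'end',p[1],'axis',p[2])
E
python3 fit.py
```

```text
[ -4.52   -0.067 134.897  -0.005] [-0.282  0.019 -1.009 -0.037 -1.13  -0.184 -0.161]
tip [ 591.065 -321.371  131.97 ] end [ 590.732 -317.674  293.929] axis [-0.002  0.023  1.   ]
```

step_arm(targets=[[[-0.6,0,0,0,0,0,0],[-0.6,0,0,0,0,0,0],[-0.6,0,0,0,0,0,0],[-0.6,0,0,0,0,0,0],[-0.38,0,0,0,0,0,0]]])

```text
t: 31.62
ee_pos: [450.6, -299.1, 429.2]
orientation: [2.139, 2.212, -0.1]
ft_force: [-0.4, -0.1, -1.1]
width: 16.5
grasp_force: 30.0
```

```bash
cat > tm.py <<'E'
from h import *
import sys
# side-view templates from the first picture (u0,v0,u1,v1)
B={'mug':(262,335,320,405),'ywell':(256,288,302,330),'bwell':(254,246,294,282),'rwell':(244,210,282,243)}
def shifts(f):
    a=cv2.imread('pics/side0.png'); b=cv2.imread('pics/'+f)
    for n,(u0,v0,u1,v1) in B.items():
        s=cv2.matchTemplate(b[v0-30:v1+30,u0-30:u1+30],a[v0:v1,u0:u1],cv2.TM_CCOEFF_NORMED); _,m,_,l=cv2.minMaxLoc(s); print(n,'shift',l[0]-30,l[1]-30,round(m,2))
E
python3 - <<'E'
from h import *; from tm import *
look('m1'); shifts('l9s.png'); shifts('m1s.png')
# brush tip in side: bristle/dark? print row profile of difference between l9 and now
a=cv2.imread('pics/l9s.png').astype(int); b=cv2.imread('pics/m1s.png').astype(int)
o=readout.get_obs()['ee_pos']+np.array([.4,-22.3,-296.8]); print(o,w2px('side',o),w2px('side',o+[0,0,34]))
E
```

```text
red (1595, [223.7, 269.1, 63.6, 33.5, 76.8]) was (1870, [223.8, 268.9, 63.3, 33.3, 76.8])
blue (1579, [289.2, 267.1, 63.6, 33.2, 71.6]) was (1869, [289.3, 267.1, 63.5, 33.2, 72.5])
yel (1575, [358.5, 269.0, 33.1, 63.2, 7.9]) was (1824, [358.5, 269.0, 33.0, 63.2, 8.1])
mug diff 83.2 brush diff 13.1
31.725 [ 450.5 -299.2  429.3] [ 2.14   2.212 -0.101] 16.179619028131047 29.9997434054967
mug shift 0 0 1.0
ywell shift 0 0 0.94
bwell shift 0 0 0.99
rwell shift 0 0 1.0
mug shift 0 0 0.98
ywell shift 0 0 0.85
bwell shift 0 0 0.5
rwell shift 0 0 0.7
[ 450.90454373 -321.45601081  132.4829248 ] [287.65216219 322.96957023] [286.84020745 304.07310593]
```

Mug unmoved; the tip is over its axis. Dip.

step_arm(targets=[[[0.02,0,-0.4,0,0,0,0],[0,0,-0.6,0,0,0,0],[0,0,-0.6,0,0,0,0],[0,0,-0.5,0,0,0,0],[0,0,-0.14,0,0,0,0]]])

```text
t: 32.35
ee_pos: [453.3, -299.0, 315.7]
orientation: [2.14, 2.214, -0.101]
ft_force: [-0.5, -0.3, -0.0]
width: 16.1
grasp_force: 30.0
```

step_arm(targets=[[[0,0,0,0,0,0,0],[0,0,0,0,0,0,0],[0,0,0,0,0,0,0],[0,0,0,0,0,0,0],[0,0,0.3,0,0,0,0]]])

```text
t: 32.98
ee_pos: [452.4, -298.9, 332.1]
orientation: [2.14, 2.214, -0.101]
ft_force: [0.7, -0.3, -0.7]
width: 16.2
grasp_force: 30.0
```

step_arm(targets=[[[0,0,0.6,0,0,0,0],[0,0,0.6,0,0,0,0],[0,0,0.6,0,0,0,0],[0,0,0.14,0,0,0,0],[0,0,0,0,0,0,0]]])

```text
t: 33.6
ee_pos: [452.6, -299.0, 429.5]
orientation: [2.138, 2.212, -0.1]
ft_force: [0.5, 0.8, -1.0]
width: 16.2
grasp_force: 30.0
```

Run:
```python
from h import *
from scipy.optimize import least_squares
np.set_printoptions(suppress=True,precision=1)
snap('top','n1.png'); snap('side','n1s.png')
t=np.linspace(0,1,25); ph=np.linspace(0,2*np.pi,40)
zz=60*t; r=np.where(zz<22.5,22.5*np.sqrt(np.clip(1-((22.5-zz)/22.5)**2,0,1)),22.5*np.sqrt(np.clip(1-((zz-22.5)/37.5)**2,0,1)))
egg=np.array([[a*np.cos(p),a*np.sin(p),z+33.5] for a,z in zip(r,zz) if z>13 for p in ph])
def model(n,xy):
    c=load(n); q=(egg+[*xy,0])@c['E'][:3,:3].T+c['E'][:3,3]; q=q@c['K'].T; q=q[:,:2]/q[:,2:]; return q.min(0),q.max(0)
for nm,xy in (('yellow',(525,-154)),('blue',(524,33)),('red',(516,192))):
    est={}
    for n in('top','side'):
        lo,hi=model(n,xy); p=load(n)['p']; u0,v0=(lo-8).astype(int); u1,v1=(hi+8).astype(int)
        if n=='side': v1-=20
        h=cv2.cvtColor(np.ascontiguousarray(p[v0:v1,u0:u1]),cv2.COLOR_RGB2HSV); m=((h[...,1]<90)&(h[...,2]>105)).astype(np.uint8)
        k,l,s,c=cv2.connectedComponentsWithStats(m); i=1+np.argmax(s[1:,4]); x,y,w,hh,_=s[i]
        print(nm,n,'seen u',u0+x,u0+x+w-1,'v',v0+y,v0+y+hh-1,'model',lo,hi)
```

```text
yellow top seen u 354 371 v 244 261 model [352.7 242.8] [371.8 261.7]
yellow side seen u 308 333 v 275 291 model [307.3 275. ] [332.5 304.4]
blue top seen u 274 292 v 242 260 model [273.9 241.3] [292.9 260.2]
blue side seen u 299 316 v 225 236 model [294.1 224.7] [315.8 249.9]
red top seen u 207 225 v 244 261 model [206.6 243. ] [226.2 262. ]
red side seen u 284 290 v 196 201 model [282.2 191.9] [301.8 214.3]
```

The crowns fit the egg models: yellow (525,-154), blue (524,33.5), red (516,192.5). That puts the wells at yellow (450,-146), blue (452,8) and red (443,172). Yellow first.

step_arm(targets=[[[0,0.7,0,0,0,0,0],[0,0.7,0,0,0,0,0],[0,0.7,0,0,0,0,0],[-0.06,0.7,0,0,0,0,0],[0,0.7,0,0,0,0,0]]])

```text
t: 34.33
ee_pos: [449.2, -123.0, 427.9]
orientation: [2.14, 2.214, -0.102]
ft_force: [0.4, 0.9, -0.5]
width: 16.6
grasp_force: 30.0
```

Run:
```python
from h import *; from tm import *
look('o1'); shifts('o1s.png')
o=readout.get_obs()['ee_pos']+np.array([.4,-22.3,-296.8]); print(o,w2px('side',o),w2px('side',o+[0,0,34]),w2px('side',o+[0,0,60]))
crop('side','o1c.png',245,240,120,90,6.6)
```

```text
red (1591, [223.7, 269.0, 63.3, 33.5, 76.8]) was (1870, [223.8, 268.9, 63.3, 33.3, 76.8])
blue (1549, [289.1, 267.0, 63.2, 33.0, 72.3]) was (1869, [289.3, 267.1, 63.5, 33.2, 72.5])
yel (0, [0, 0, 0, 0, 0]) was (1824, [358.5, 269.0, 33.0, 63.2, 8.1])
mug diff 6.8 brush diff 12.2
34.425 [ 449.2 -121.9  427.9] [ 2.137  2.217 -0.102] 16.46017518024471 30.000386220635846
mug shift 0 0 1.0
ywell shift 0 0 0.93
bwell shift 0 0 0.64
rwell shift 0 0 0.83
[ 449.5898021  -144.18826057  131.09348141] [275.39075125 259.19969324] [274.48351479 242.1409827 ] [273.76702211 228.66881533]
```

View pics/o1c.png

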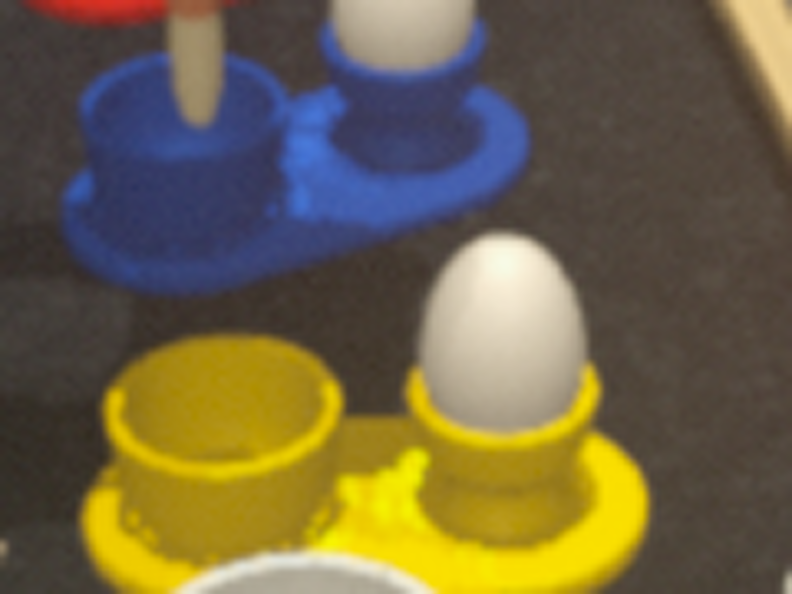

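The tip is seen at side (275.3,259.1) against a predicted (275.4,259.2), so the brush fit is right. I dip into the yellow well, centred at crop (224,405).

step_arm(targets=[[[0.02,-0.03,-0.4,0,0,0,0],[0,0,-0.6,0,0,0,0],[0,0,-0.6,0,0,0,0],[0,0,-0.5,0,0,0,0],[0,0,-0.18,0,0,0,0]]])

```text
t: 35.05
ee_pos: [450.1, -126.0, 313.2]
orientation: [2.141, 2.214, -0.104]
ft_force: [0.4, -0.2, -0.9]
width: 16.3
grasp_force: 30.0
```

step_arm(targets=[[[0,0,0,0,0,0,0],[0,0,0,0,0,0,0],[0,0,0,0,0,0,0],[0,0,0,0,0,0,0],[0,0,0,0,0,0,0]]])

```text
t: 35.67
ee_pos: [450.8, -125.6, 315.5]
orientation: [2.138, 2.212, -0.1]
ft_force: [0.1, 0.4, -0.4]
width: 16.0
grasp_force: 30.0
```

step_arm(targets=[[[0,0,-0.07,0,0,0,0],[0,0,0,0,0,0,0],[0,0,0,0,0,0,0],[0,0,0,0,0,0,0],[0,0,0.3,0,0,0,0]]])

```text
t: 36.3
ee_pos: [450.4, -125.5, 326.4]
orientation: [2.14, 2.214, -0.102]
ft_force: [0.1, -0.4, -1.1]
width: 16.6
grasp_force: 30.0
```

step_arm(targets=[[[0,0,0.6,0,0,0,0],[0,0,0.6,0,0,0,0],[0,0,0.6,0,0,0,0],[0,0,0.2,0,0,0,0],[0.4,-0.03,0,0,0,0,0]]])

```text
t: 36.92
ee_pos: [470.2, -127.0, 427.7]
orientation: [2.138, 2.211, -0.1]
ft_force: [0.1, 0.6, 0.7]
width: 16.3
grasp_force: 30.0
```

step_arm(targets=[[[0.6,-0.05,0,0,0,0,0],[0.48,-0.04,0,0,0,0,0],[0,0,-0.3,0,0,0,0],[0,0,0,0,0,0,0],[0,0,0,0,0,0,0]]])

```text
t: 37.55
ee_pos: [523.8, -131.5, 411.2]
orientation: [2.139, 2.213, -0.102]
ft_force: [-0.3, -0.3, -0.6]
width: 16.0
grasp_force: 30.0
```

```bash
cat > tipchk.py <<'E'
from h import *; from tm import *
import sys
look(sys.argv[1]); shifts(sys.argv[1]+'s.png')
o=readout.get_obs()['ee_pos']+np.array([.4,-22.3,-296.8]); u,v=w2px('side',o); print('tip',o.round(1),'px',u.round(1),v.round(1))
# seen tip: lowest bristle-coloured (beige) pixels near prediction
h=cv2.cvtColor(load('side')['p'],cv2.COLOR_RGB2HSV)
for r in range(int(v)-12,int(v)+6,2):
    print(r,' '.join('%d/%d/%d'%tuple(h[r,c]) for c in range(int(u)-8,int(u)+10,2)))
E
python3 tipchk.py q1
```

```text
red (1590, [223.7, 269.1, 63.6, 33.3, 77.5]) was (1870, [223.8, 268.9, 63.3, 33.3, 76.8])
blue (1335, [288.9, 266.8, 62.7, 32.9, 72.9]) was (1869, [289.3, 267.1, 63.5, 33.2, 72.5])
yel (379, [356.5, 276.8, 33.4, 31.6, 12.8]) was (1824, [358.5, 269.0, 33.0, 63.2, 8.1])
mug diff 3.6 brush diff 65.4
37.65 [ 524.2 -131.6  411.9] [ 2.139  2.212 -0.101] 16.339461444996587 29.99977034109179
mug shift 0 0 1.0
ywell shift 0 0 0.94
bwell shift 0 0 0.83
rwell shift 0 0 0.99
tip [ 524.6 -153.9  115.1] px 319.5 266.1
254 121/94/100 120/88/98 131/42/104 20/83/153 20/86/163 20/86/160 20/84/133 9/56/78 13/57/81
256 122/90/93 121/94/98 119/57/112 20/83/154 21/86/161 20/87/159 20/84/130 12/57/76 13/54/75
258 122/83/89 123/87/88 125/47/97 20/84/151 20/87/162 20/86/157 141/21/122 168/34/76 14/53/82
260 119/88/101 120/86/95 124/47/93 19/86/151 20/84/160 20/83/156 119/55/138 123/54/89 9/51/80
262 118/106/103 120/96/96 124/68/94 19/66/142 21/86/158 20/78/154 117/86/148 123/59/91 14/63/77
264 118/98/101 119/101/104 115/136/143 123/48/143 21/83/157 18/54/142 115/125/145 167/24/73 12/54/80
266 114/145/149 113/153/167 113/152/175 114/133/169 126/38/141 123/55/130 121/87/100 12/41/81 15/49/83
268 113/154/176 112/154/175 112/155/174 113/148/164 114/133/146 119/98/102 174/36/71 12/56/77 16/55/79
270 113/154/169 114/147/160 115/128/139 116/111/115 121/82/93 177/35/73 15/53/77 16/59/74 15/60/76
```

Tip seen at (319.5,265), as predicted, and centred over the crown. I dab gently.

step_arm(targets=[[[0.01,-0.01,-0.2,0,0,0,0],[0,0,-0.15,0,0,0,0],[0,0,-0.04,0,0,0,0],[0,0,0,0,0,0,0],[0,0,0,0,0,0,0]]])

```text
t: 38.28
ee_pos: [525.4, -132.1, 392.3]
orientation: [2.138, 2.212, -0.1]
ft_force: [-0.3, -0.8, -1.0]
width: 16.2
grasp_force: 30.0
```

step_arm(targets=[[[0,0,-0.04,0,0,0,0],[0,0,-0.04,0,0,0,0],[0,0,0,0,0,0,0],[0,0,0,0,0,0,0],[0,0,0,0,0,0,0]]])

```text
t: 38.9
ee_pos: [525.4, -132.1, 388.3]
orientation: [2.138, 2.212, -0.1]
ft_force: [0.5, -0.3, 2.5]
width: 16.2
grasp_force: 30.0
```

step_arm(targets=[[[0,0,-0.03,0,0,0,0],[0,0,0,0,0,0,0],[0,0,0,0,0,0,0],[0,0,0,0,0,0,0],[0,0,0,0,0,0,0]]])

```text
t: 39.52
ee_pos: [525.3, -132.1, 386.7]
orientation: [2.138, 2.212, -0.1]
ft_force: [-0.2, -0.7, 2.4]
width: 16.1
grasp_force: 30.0
```

Dabbed at about 2.5 N. On to red: rise and go to the red well.

step_arm(targets=[[[0,0,0.3,0,0,0,0],[0,0,0.52,0,0,0,0],[-0.2,0.8,0,0,0,0,0],[-0.2,0.8,0,0,0,0,0],[-0.2,0.8,0,0,0,0,0]]])

```text
t: 40.15
ee_pos: [494.7, -11.1, 428.4]
orientation: [2.139, 2.212, -0.1]
ft_force: [0.6, -0.1, -0.8]
width: 16.1
grasp_force: 30.0
```

step_arm(targets=[[[-0.2,0.8,0,0,0,0,0],[-0.2,0.8,0,0,0,0,0],[-0.2,0.8,0,0,0,0,0],[-0.2,0.8,0,0,0,0,0],[-0.26,0.94,0,0,0,0,0]]])

```text
t: 40.78
ee_pos: [441.7, 196.0, 428.4]
orientation: [2.139, 2.212, -0.1]
ft_force: [1.4, -0.1, -0.2]
width: 16.3
grasp_force: 30.0
```

```bash
python3 tipchk.py r1
```

```text
red (1496, [220.5, 268.4, 51.2, 61.1, 10.0]) was (1870, [223.8, 268.9, 63.3, 33.3, 76.8])
blue (1577, [289.2, 267.1, 63.6, 33.2, 71.6]) was (1869, [289.3, 267.1, 63.5, 33.2, 72.5])
yel (1565, [358.4, 269.0, 33.1, 63.2, 8.1]) was (1824, [358.5, 269.0, 33.0, 63.2, 8.1])
mug diff 4.7 brush diff 13.1
40.875 [441.2 197.9 428.4] [ 2.135  2.217 -0.099] 15.997354784647838 30.00028673966881
mug shift 0 0 1.0
ywell shift 0 0 1.0
bwell shift 0 0 0.99
rwell shift 0 0 0.89
tip [441.6 175.6 131.6] px 258.2 182.4
170 21/31/58 9/30/60 21/76/97 21/86/154 22/87/155 21/82/122 18/39/79 20/25/62 21/29/62
172 20/24/64 30/34/76 21/69/96 21/86/154 20/86/157 21/86/125 15/34/60 15/28/55 15/28/54
174 19/35/80 0/25/61 19/65/74 21/85/150 22/87/156 20/83/129 14/46/61 15/27/56 5/27/57
176 18/22/59 15/26/60 8/44/64 20/86/148 21/86/155 20/88/128 9/29/61 30/27/57 0/19/55
178 19/34/60 15/18/57 19/45/63 21/84/137 20/84/154 21/88/122 13/31/57 6/22/58 25/28/55
180 13/29/61 13/38/60 17/30/59 19/82/112 21/83/148 20/78/104 0/27/57 5/27/57 10/25/62
182 12/22/57 20/26/59 10/27/57 12/39/65 21/68/97 15/42/61 15/19/54 17/40/58 10/27/57
184 9/30/59 10/26/59 10/38/61 20/27/56 10/26/60 17/32/56 9/32/56 6/22/58 15/27/57
186 18/43/60 9/30/60 15/26/60 9/30/59 17/31/58 4/32/56 23/19/55 19/35/59 15/27/56
```

step_arm(targets=[[[0.02,-0.05,-0.4,0,0,0,0],[0,0,-0.6,0,0,0,0],[0,0,-0.6,0,0,0,0],[0,0,-0.5,0,0,0,0],[0,0,-0.22,0,0,0,0]]])

```text
t: 41.5
ee_pos: [443.1, 191.8, 310.9]
orientation: [2.139, 2.212, -0.104]
ft_force: [-0.9, -0.4, -0.3]
width: 16.0
grasp_force: 30.0
```

step_arm(targets=[[[0,0,0,0,0,0,0],[0,0,0,0,0,0,0],[0,0,0,0,0,0,0],[0,0,0,0,0,0,0],[0,0,0,0,0,0,0]]])

```text
t: 42.12
ee_pos: [443.3, 192.5, 312.0]
orientation: [2.138, 2.212, -0.1]
ft_force: [0.4, -0.4, -1.4]
width: 16.0
grasp_force: 30.0
```

step_arm(targets=[[[0,0,0.4,0,0,0,0],[0,0,0.6,0,0,0,0],[0,0,0.6,0,0,0,0],[0,0,0.6,0,0,0,0],[0.4,0.13,0.1,0,0,0,0]]])

```text
t: 42.75
ee_pos: [463.1, 198.9, 429.0]
orientation: [2.138, 2.212, -0.096]
ft_force: [0.1, 0.2, -0.8]
width: 15.8
grasp_force: 30.0
```

step_arm(targets=[[[0.6,0.18,0,0,0,0,0],[0.45,0.14,0,0,0,0,0],[0,0,-0.3,0,0,0,0],[0,0,0,0,0,0,0],[0,0,0,0,0,0,0]]])

```text
t: 43.38
ee_pos: [514.9, 214.6, 411.2]
orientation: [2.139, 2.213, -0.103]
ft_force: [0.2, 0.1, -0.5]
width: 16.6
grasp_force: 30.0
```

```bash
python3 tipchk.py r2
```

```text
red (1487, [219.5, 268.5, 50.7, 61.5, 6.2]) was (1870, [223.8, 268.9, 63.3, 33.3, 76.8])
blue (1577, [289.2, 267.1, 63.6, 33.2, 71.6]) was (1869, [289.3, 267.1, 63.5, 33.2, 72.5])
yel (1568, [358.5, 269.1, 33.0, 63.1, 8.1]) was (1824, [358.5, 269.0, 33.0, 63.2, 8.1])
mug diff 5.8 brush diff 13.9
43.475 [515.3 214.8 411.9] [ 2.138  2.212 -0.1  ] 16.348058937814116 29.99981432862114
mug shift 0 0 1.0
ywell shift 0 0 1.0
bwell shift 0 0 0.99
rwell shift 0 0 0.88
tip [515.7 192.5 115.1] px 291.1 183.7
171 12/23/55 20/14/54 20/49/63 18/97/144 18/99/154 18/89/132 16/43/77 20/33/70 19/29/71
173 26/33/54 15/28/55 15/39/66 21/88/148 20/87/155 21/83/138 15/41/62 12/22/57 12/40/63
175 20/29/53 26/32/56 18/40/63 21/85/147 21/84/158 21/84/137 18/49/63 8/20/52 17/32/55
177 18/25/52 5/28/54 19/33/61 21/85/144 21/88/156 20/86/137 24/40/63 15/28/55 17/32/55
179 10/28/55 15/37/55 10/38/60 20/86/137 21/88/154 21/86/136 13/37/62 6/22/58 13/31/57
181 11/36/56 0/23/55 5/27/57 20/83/111 21/87/153 20/84/122 9/31/57 10/27/57 11/38/53
183 17/30/59 13/30/59 17/31/57 18/58/75 21/86/134 18/68/86 13/32/56 13/30/59 4/32/56
185 12/22/57 9/31/57 15/28/55 10/26/58 3/37/62 17/32/56 17/34/53 24/22/57 8/34/60
187 11/35/59 21/31/57 17/38/60 13/31/57 18/24/54 13/40/58 11/35/59 0/26/58 15/35/59
```

Centred over the red crown. Dab with the same travel as before.

step_arm(targets=[[[0.01,0,-0.2,0,0,0,0],[0,0,-0.2,0,0,0,0],[0,0,-0.04,0,0,0,0],[0,0,-0.03,0,0,0,0],[0,0,0,0,0,0,0]]])

```text
t: 44.1
ee_pos: [516.3, 214.9, 388.3]
orientation: [2.138, 2.212, -0.1]
ft_force: [-0.1, -0.1, 1.0]
width: 16.2
grasp_force: 30.0
```

step_arm(targets=[[[0,0,-0.03,0,0,0,0],[0,0,0,0,0,0,0],[0,0,0,0,0,0,0],[0,0,0,0,0,0,0],[0,0,0,0,0,0,0]]])

```text
t: 44.72
ee_pos: [516.3, 214.9, 386.7]
orientation: [2.138, 2.212, -0.1]
ft_force: [-0.8, -1.4, 2.6]
width: 16.5
grasp_force: 30.0
```

step_arm(targets=[[[0,0,0.3,0,0,0,0],[0,0,0.54,0,0,0,0],[-0.2,-0.7,0,0,0,0,0],[-0.3,-0.8,0,0,0,0,0],[-0.3,-0.8,0,0,0,0,0]]])

```text
t: 45.35
ee_pos: [475.7, 99.0, 429.4]
orientation: [2.138, 2.213, -0.099]
ft_force: [-0.5, -0.4, -1.1]
width: 16.4
grasp_force: 30.0
```

step_arm(targets=[[[-0.3,-0.8,0,0,0,0,0],[-0.19,-0.59,0,0,0,0,0],[0,0,0,0,0,0,0],[0,0,0,0,0,0,0],[0,0,0,0,0,0,0]]])

```text
t: 45.98
ee_pos: [452.2, 31.2, 428.9]
orientation: [2.137, 2.213, -0.1]
ft_force: [0.4, -0.5, -1.1]
width: 16.0
grasp_force: 30.0
```

```bash
python3 tipchk.py s1 | head -12
```

```text
red (206, [220.2, 243.8, 30.0, 11.9, 2.9]) was (1870, [223.8, 268.9, 63.3, 33.3, 76.8])
blue (688, [300.6, 268.2, 57.3, 16.7, 84.4]) was (1869, [289.3, 267.1, 63.5, 33.2, 72.5])
yel (1562, [358.5, 269.0, 33.0, 63.2, 8.1]) was (1824, [358.5, 269.0, 33.0, 63.2, 8.1])
mug diff 5.4 brush diff 13.6
46.075 [452.   31.1 428.7] [ 2.137  2.214 -0.1  ] 16.4954265701729 29.999882967676967
mug shift 0 0 1.0
ywell shift 0 0 1.0
bwell shift 0 0 0.82
rwell shift 0 0 0.9
tip [452.4   8.8 131.9] px 269.5 217.2
205 7/39/59 3/38/61 18/58/66 19/87/150 20/85/159 20/88/150 18/68/83 6/40/64 13/38/60
207 7/31/75 15/35/72 14/44/86 21/86/151 21/82/159 20/84/151 19/51/121 22/22/127 24/20/127
```

step_arm(targets=[[[0,-0.01,-0.4,0,0,0,0],[0,0,-0.6,0,0,0,0],[0,0,-0.6,0,0,0,0],[0,0,-0.5,0,0,0,0],[0,0,-0.22,0,0,0,0]]])

```text
t: 46.7
ee_pos: [451.6, 30.3, 311.4]
orientation: [2.138, 2.214, -0.103]
ft_force: [-0.6, 0.3, -0.8]
width: 16.6
grasp_force: 30.0
```

step_arm(targets=[[[0,0,0,0,0,0,0],[0,0,0,0,0,0,0],[0,0,0,0,0,0,0],[0,0,0,0,0,0,0],[0,0,0,0,0,0,0]]])

```text
t: 47.32
ee_pos: [451.8, 29.9, 313.0]
orientation: [2.138, 2.212, -0.1]
ft_force: [-0.1, 0.1, -1.1]
width: 15.9
grasp_force: 30.0
```

step_arm(targets=[[[0,0,0.4,0,0,0,0],[0,0,0.6,0,0,0,0],[0,0,0.6,0,0,0,0],[0,0,0.6,0,0,0,0],[0.4,0.15,0.08,0,0,0,0]]])

```text
t: 47.95
ee_pos: [471.6, 37.2, 429.0]
orientation: [2.138, 2.21, -0.096]
ft_force: [0.2, -0.5, -1.5]
width: 16.1
grasp_force: 30.0
```

step_arm(targets=[[[0.6,0.21,0,0,0,0,0],[0.44,0.16,0,0,0,0,0],[0,0,-0.3,0,0,0,0],[0,0,0,0,0,0,0],[0,0,0,0,0,0,0]]])

```text
t: 48.58
ee_pos: [522.9, 55.6, 411.2]
orientation: [2.139, 2.213, -0.102]
ft_force: [0.6, 0.0, 0.2]
width: 16.3
grasp_force: 30.0
```

```bash
python3 tipchk.py s2
```

```text
red (913, [232.0, 275.5, 33.0, 42.0, 90.0]) was (1870, [223.8, 268.9, 63.3, 33.3, 76.8])
blue (1202, [295.6, 266.9, 62.2, 28.2, 88.8]) was (1869, [289.3, 267.1, 63.5, 33.2, 72.5])
yel (1563, [358.4, 269.0, 33.1, 63.2, 8.1]) was (1824, [358.5, 269.0, 33.0, 63.2, 8.1])
mug diff 5.1 brush diff 13.4
48.675 [523.3  55.7 411.9] [ 2.139  2.212 -0.101] 15.913406255832593 29.999862156109884
mug shift 0 0 1.0
ywell shift 0 0 1.0
bwell shift 0 0 0.89
rwell shift 0 0 0.93
tip [523.7  33.4 115.1] px 304.2 216.1
204 20/44/209 20/45/200 19/52/178 20/84/152 20/85/159 20/88/151 19/38/93 19/28/102 21/22/114
206 20/48/198 19/46/190 19/53/172 20/83/153 21/84/161 20/80/150 21/20/163 20/21/146 18/18/139
208 21/47/188 20/49/181 19/53/164 20/83/154 21/87/158 21/87/149 17/56/86 15/38/68 22/40/70
210 20/50/179 19/48/169 18/51/155 20/83/150 21/86/157 21/83/148 18/59/86 13/41/75 10/43/71
212 19/49/166 19/53/158 13/70/152 13/113/162 20/83/157 20/84/142 12/56/78 10/43/72 14/38/73
214 9/100/171 4/146/195 3/180/188 10/130/153 21/86/155 20/84/131 5/40/70 11/40/71 18/43/72
216 3/190/152 2/192/149 2/186/136 5/160/124 19/85/126 14/68/94 10/45/68 14/46/72 10/43/72
218 1/187/138 3/186/136 3/191/128 3/189/154 3/123/114 11/53/77 11/41/69 12/54/71 14/39/72
220 2/184/136 3/178/132 3/193/143 3/214/217 3/208/219 2/185/185 5/119/111 15/45/79 12/44/75
```

step_arm(targets=[[[0.01,0,-0.2,0,0,0,0],[0,0,-0.2,0,0,0,0],[0,0,-0.04,0,0,0,0],[0,0,-0.03,0,0,0,0],[0,0,0,0,0,0,0]]])

```text
t: 49.3
ee_pos: [524.3, 55.9, 388.3]
orientation: [2.138, 2.212, -0.1]
ft_force: [-0.5, -0.7, 2.3]
width: 16.3
grasp_force: 30.0
```

step_arm(targets=[[[0,0,-0.03,0,0,0,0],[0,0,0,0,0,0,0],[0,0,0,0,0,0,0],[0,0,0,0,0,0,0],[0,0,0,0,0,0,0]]])

```text
t: 49.92
ee_pos: [524.3, 55.9, 386.7]
orientation: [2.138, 2.212, -0.1]
ft_force: [-0.5, 0.4, 1.8]
width: 16.4
grasp_force: 30.0
```

step_arm(targets=[[[0,0,-0.03,0,0,0,0],[0,0,0,0,0,0,0],[0,0,0,0,0,0,0],[0,0,0.3,0,0,0,0],[0,0,0.57,0,0,0,0]]])

```text
t: 50.55
ee_pos: [523.9, 55.9, 428.7]
orientation: [2.14, 2.214, -0.104]
ft_force: [0.2, 0.6, -0.1]
width: 16.1
grasp_force: 30.0
```

step_arm(targets=[[[-0.1,-0.5,0,0,0,0,0],[-0.16,-0.8,0,0,0,0,0],[-0.16,-0.8,0,0,0,0,0],[-0.16,-0.8,0,0,0,0,0],[-0.16,-0.8,0,0,0,0,0]]])

```text
t: 51.18
ee_pos: [486.8, -130.3, 429.5]
orientation: [2.138, 2.212, -0.1]
ft_force: [0.6, -0.0, -0.2]
width: 16.0
grasp_force: 30.0
```

```bash
python3 tipchk.py u1 | head -10
```

```text
red (1594, [223.8, 269.0, 63.6, 33.4, 77.5]) was (1870, [223.8, 268.9, 63.3, 33.3, 76.8])
blue (1410, [289.0, 266.9, 63.0, 32.9, 72.9]) was (1869, [289.3, 267.1, 63.5, 33.2, 72.5])
yel (192, [354.3, 292.3, 32.0, 12.8, 12.5]) was (1824, [358.5, 269.0, 33.0, 63.2, 8.1])
mug diff 4.3 brush diff 29.7
51.275 [ 486.6 -131.7  429.4] [ 2.142  2.208 -0.101] 16.25816671720221 29.999354656320065
mug shift 0 0 1.0
ywell shift 0 0 0.9
bwell shift 0 0 0.85
rwell shift 0 0 1.0
tip [ 487.  -154.   132.6] px 297.7 259.5
```

Mug unmoved. Final move over the mug.

step_arm(targets=[[[-0.18,-0.85,0,0,0,0,0],[-0.18,-0.85,0,0,0,0,0],[-0.18,-0.85,0,0,0,0,0],[-0.17,-0.83,0,0,0,0,0],[0,0,0,0,0,0,0]]])

```text
t: 51.9
ee_pos: [451.6, -299.6, 429.1]
orientation: [2.141, 2.209, -0.1]
ft_force: [0.3, -0.9, -0.2]
width: 16.2
grasp_force: 30.0
```

step_arm(targets=[[[0,0,0,0,0,0,0],[0,0,-0.4,0,0,0,0],[0,0,-0.6,0,0,0,0],[0,0,-0.6,0,0,0,0],[0,0,-0.3,0,0,0,0]]])

```text
t: 52.52
ee_pos: [451.9, -296.5, 332.4]
orientation: [2.138, 2.216, -0.101]
ft_force: [0.5, 0.1, -1.0]
width: 16.4
grasp_force: 30.0
```

```bash
python3 tipchk.py v1 | head -10
```

```text
red (1589, [223.7, 268.9, 63.3, 33.4, 76.8]) was (1870, [223.8, 268.9, 63.3, 33.3, 76.8])
blue (1578, [289.2, 267.1, 63.6, 33.2, 71.6]) was (1869, [289.3, 267.1, 63.5, 33.2, 72.5])
yel (1583, [358.7, 269.1, 33.2, 63.4, 8.4]) was (1824, [358.5, 269.0, 33.0, 63.2, 8.1])
mug diff 100.2 brush diff 13.2
52.625 [ 451.8 -296.9  332.5] [ 2.139  2.216 -0.101] 16.468210242751926 29.99983771413099
mug shift 0 0 0.93
ywell shift 0 0 0.63
bwell shift -1 0 0.41
rwell shift 23 -13 0.4
tip [ 452.2 -319.2   35.7] px 290.4 371.5
```

step_arm(targets=[[[0,-0.03,-0.3,0,0,0,0],[0,0,-0.2,0,0,0,0],[0,0,0,0,0,0,0],[0,0,0,0,0,0,0],[0,0,0,0,0,0,0]]])

```text
t: 53.25
ee_pos: [451.9, -299.8, 309.1]
orientation: [2.138, 2.212, -0.1]
ft_force: [0.6, -0.1, -0.3]
width: 16.1
grasp_force: 30.0
```

step_arm(targets=[[[0,0,0,0,0,0,0.3],[0,0,0,0,0,0,0.5],[0,0,0,0,0,0,1],[0,0,0,0,0,0,1],[0,0,0,0,0,0,1]]])

```text
t: 53.88
ee_pos: [451.8, -299.6, 308.7]
orientation: [2.138, 2.212, -0.1]
ft_force: [1.0, 0.7, -0.7]
width: 62.7
grasp_force: 0.0
```

step_arm(targets=[[[0,0,0.2,0,0,0,1],[0,0,0.6,0,0,0,1],[0,0,0.8,0,0,0,1],[0,0,0.8,0,0,0,1],[0,0,0,0,0,0,1]]])

```text
t: 54.5
ee_pos: [452.5, -300.1, 432.6]
orientation: [2.134, 2.207, -0.098]
ft_force: [0.4, -0.1, 0.2]
width: 88.1
grasp_force: 0.0
```

step_arm(targets=[[[-0.3,-0.6,0,0,0,0,1],[-0.3,-0.6,0,0,0,0,1],[-0.3,-0.6,0,0,0,0,1],[-0.3,-0.6,0,0,0,0,1],[0,0,0,0,0,0,1]]])

```text
t: 55.12
ee_pos: [390.7, -420.8, 427.7]
orientation: [2.143, 2.21, -0.101]
ft_force: [0.2, -0.0, 0.2]
width: 87.5
grasp_force: 0.0
```

Run:
```python
from h import *; from tm import *
look('w1'); shifts('w1s.png')
# brush in the mug: handle-coloured pixels
for f,(u0,v0,u1,v1) in (('w1.png',(390,240,480,330)),('w1s.png',(240,270,345,400))):
    q=cv2.cvtColor(cv2.imread('pics/'+f)[v0:v1,u0:u1],cv2.COLOR_BGR2HSV); m=cv2.inRange(q,(4,110,60),(18,255,255)); n,l,s,c=cv2.connectedComponentsWithStats(m); k=1+np.argmax(s[1:,4]); print(f,s[k]+[u0,v0,0,0,0])
a=cv2.imread('pics/l7.png').astype(int); b=cv2.imread('pics/w1.png').astype(int)
for n,(u,v) in {'timer':(210,201),'salt':(413,165),'spoon':(385,325),'pink':(365,190),'rack':(289,190)}.items(): print(n,abs(a-b)[v-18:v+18,u-25:u+25].mean().round(1))
```

```text
red (1588, [223.7, 268.9, 63.3, 33.4, 76.8]) was (1870, [223.8, 268.9, 63.3, 33.3, 76.8])
blue (1577, [277.4, 275.7, 63.6, 33.2, 73.1]) was (1869, [289.3, 267.1, 63.5, 33.2, 72.5])
yel (1564, [358.5, 269.1, 33.0, 63.1, 8.1]) was (1824, [358.5, 269.0, 33.0, 63.2, 8.1])
mug diff 21.4 brush diff 13.4
55.225 [ 391.5 -419.2  427.8] [ 2.141  2.213 -0.1  ] 88.11819449942242 0.0
mug shift 0 0 0.89
ywell shift 0 0 0.81
bwell shift -13 -6 0.51
rwell shift -29 -19 0.26
w1.png [421 281   9   8  47]
w1s.png [283 270  12  87 788]
timer 3.5
salt 4.3
spoon 17.5
pink 34.1
rack 47.7
```

The blue dish was just knocked aside, after its egg was painted. I have used all my views, so I back off and check numerically that its egg, the brush and the bystanders are fine.

step_arm(targets=[[[-0.6,-0.6,0,0,0,0,1],[-0.6,-0.6,0,0,0,0,1],[-0.6,-0.6,0,0,0,0,1],[-0.6,-0.6,0,0,0,0,1],[0,0,0,0,0,0,1]]])

```text
t: 55.85
ee_pos: [270.9, -540.1, 428.3]
orientation: [2.141, 2.211, -0.1]
ft_force: [-0.0, 0.3, 0.1]
width: 87.6
grasp_force: 0.0
```

Run:
```python
from h import *
np.set_printoptions(suppress=True,precision=1)
look('x1')
a=cv2.imread('pics/top0.png').astype(int); b=cv2.imread('pics/x1.png').astype(int)
for n,(u,v) in {'timer':(210,201),'salt':(413,165),'spoon':(385,325),'pink':(365,190),'spare egg':(276,190)}.items(): print(n,abs(a-b)[v-13:v+13,u-13:u+13].mean().round(1))
# eggs: white blob centre/size in top and side near the dishes
for n,boxes in (('top',{'y':(345,235,380,268),'b':(240,235,300,285),'r':(200,235,232,268),'rack':(236,175,345,208)}),('side',{'y':(303,268,340,300),'b':(270,205,325,260),'r':(278,185,308,212)})):
    p=load(n)['p']
    for k,(u0,v0,u1,v1) in boxes.items():
        h=cv2.cvtColor(np.ascontiguousarray(p[v0:v1,u0:u1]),cv2.COLOR_RGB2HSV); m=((h[...,1]<75)&(h[...,2]>110)).astype(np.uint8)
        _,l,s,c=cv2.connectedComponentsWithStats(m); i=1+np.argmax(s[1:,4]); print(n,k,s[i]+[u0,v0,0,0,0])
h=cv2.cvtColor(load('side')['p'],cv2.COLOR_RGB2HSV); m=cv2.inRange(h,(4,110,60),(18,255,255)); m[:,:240]=0;m[:,345:]=0;m[:230]=0;m[400:]=0
_,l,s,c=cv2.connectedComponentsWithStats(m); print('brush side',s[1+np.argmax(s[1:,4])])
h=cv2.cvtColor(load('top')['p'],cv2.COLOR_RGB2HSV); m=cv2.inRange(h,(4,110,60),(18,255,255)); m[:,:405]=0;m[:,475:]=0;m[:250]=0;m[325:]=0
_,l,s,c=cv2.connectedComponentsWithStats(m); print('brush top',s[1+np.argmax(s[1:,4])])
```

```text
red (1589, [223.8, 268.9, 63.3, 33.4, 77.2]) was (1870, [223.8, 268.9, 63.3, 33.3, 76.8])
blue (1578, [277.4, 275.7, 63.6, 33.2, 73.3]) was (1869, [289.3, 267.1, 63.5, 33.2, 72.5])
yel (1579, [358.5, 269.3, 33.0, 63.8, 8.1]) was (1824, [358.5, 269.0, 33.0, 63.2, 8.1])
mug diff 6.3 brush diff 12.1
55.95 [ 272.3 -538.8  428.3] [ 2.1  2.2 -0.1] 87.87438077026943 0.0
timer 1.4
salt 5.5
spoon 3.5
pink 3.5
spare egg 2.1
top y [354 244  18  18 249]
top b [262 251  19  19 262]
top r [207 244  19  18 258]
top rack [268 181  17  18 247]
side y [308 275  26  25 532]
side b [283 219  22  26 440]
side r [278 191  30  21 366]
brush side [282 286  13  70 660]
brush top [421 281   8   7  45]
```

The blue egg rode along upright with its dish: both shifted (-12,+9) px and the egg's outline still fits an upright egg. The brush stands in the mug and everything else is in place, so I hand in.

```bash
python3 -c "
from workcell import ctrl
print(ctrl.close_job())"
```

```text
the job is handed in; nothing more can be done
None
```

The job is handed in at about 56 s: eggs stand upright in the yellow, red and blue dishes, each dabbed on the crown in that order, one spare is left in the rack, and the brush stands bristles down in the mug; the blue dish was knocked a few centimetres aside after its egg was painted, with no harm to the egg, and my last checks were by image measurement because all 14 views were used.

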